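# Clamp a two-wood pen blank in the screw press

## Robot

A 6-joint arm with a two-finger parallel gripper is mounted at the origin on a cart in front of the work surface, level with it; the furniture and walls round the work are solid. World frame = base frame: x ahead of the robot, y to its left, z up, the work surface at z = 0. Lengths are in m, angles in rad, forces in N, time in s.
With the tool pointing down it reaches from about 0.35 to 0.85 m from the base axis. Payload 8.1 kg.
Tool frame: the origin (TCP) lies midway between the tips of the shut fingers; the grasp point (between the pads) lies robot.grasp_offset behind it (robot.grasp_offset is the distance from the TCP to the grasp point, in m); z points along the fingers, y is the direction in which the jaws open and shut (so a half turn about z gives the same grasp; the last joint's range is limited). The gripper opens to 93 mm and grips with 3 to 60 N. Pads are 15 mm wide; open, the fingers measure 128 mm over their backs; the gripper's body (75 mm by 188 mm) begins 65 mm behind the grasp point.
Start: joints at [1.031, 0.13, 1.488, -0, 1.523, -0.085], TCP at [0.264, 0.539, 0.219] pointing down, gripper open.
Joint ranges: [-2.96, 2.96], [-0.89, 2.26], [0.02, 2.5], [-1.34, 4.48], [0, 2.73], [-2.66, 2.66]. Speed limits (rad/s): [2.39, 2.39, 2.79, 3.14, 3.14, 3.14].

## Interface

Orientations are given as a rotation vector (axis times angle).
In Python, from plant import robot gives the robot as it stands.
- The arm moves only by the shell command python3 -m handwheel 'ROWS' [OPENING] [FORCE]. ROWS is text: rows parted by semicolons, each of 6 numbers parted by spaces: the shift along the world's x, y, z each as a share of 0.3 m, from -1 to 1, then the turn, a rotation vector about the world's x, y, z each as a share of 45 degrees, from -1 to 1. A call has 1 to 5 rows; each row is the pose to reach, as a shift and turn from the pose commanded when the call began; what a row does not reach only later rows make up. A row lasts 1/10 s, in which the tool goes at most 50 mm and 8.59 degrees, less where a joint would pass 70% of its speed; a pose out of reach is approached as far as the arm can. A call with a number of a shift or a turn outside -1 to 1 is refused whole. A call with a gripper value outside its range is refused whole. OPENING is the closure, from -1 (fully open) to 1 (shut), set as the call begins (- or left out, the last holds). The fingers move at their own pace and stop on an object; FORCE is the grip in N (left out, the last holds). Time passes only in rows, so rows that repeat a pose let the fingers close. It gives the time, the measured TCP pose, the force and the opening at its end, in the units of the state.
- robot.read_state(): the state, without advancing time (a new reading comes with each control period).
- robot.read_camera(name): name is "scene" or "top" or "wrist"; returns (picture, depth): 384x512x3 uint8, red, green, blue; 384x512 float32, m along the optical axis (not along the pixel's ray), 0 where there is no reading.
- robot.camera_model(name): a dict with "camera_matrix" (3x3 intrinsics, pixels), "pose" (4x4, takes a point from camera to world coordinates); the wrist camera has in their place "tool_from_camera" (4x4, takes a point from camera to tool coordinates, whose origin is the TCP and whose axes are the flange's). Camera axes: x right, y down, z forward; pixel columns grow to the right and rows downward; lengths in m; the calibration is good to about 2 mm. A picture is of the moment at which its call begins: read the wrist's pose just before it. camera_model takes no time and is no camera call.
- robot.close_job(): hands the job in, once; it reports no verdict.
Trained networks look in the newest picture that a camera, given by its name, has taken for a name from the list of things; names that differ only in an ending like _2 or _b are one class to them, and where a whole thing is asked for, a point or a joint stands for the part that bears it (a point fixed in the world has none). Each returns a list of dicts, best first, with "conf" (0 to 1); they miss things now and then, are a little off and sometimes report something else, mostly with a low value. They report only what shows in the picture. A call takes as long as a camera call.
- robot.look_for(camera, query): "rect" ([centre column, centre row, width, height] in pixels, round what is visible of it).
- robot.silhouettes(camera, query): "pixels" (384x512 bool, what is visible of it) and "rect" ([centre column, centre row, width, height] in pixels, round what is visible of it).
- robot.tip_of(camera, query): "at" ([row, column] in pixels: a listed point, or the origin of a listed thing).
The state is a dict: "t": time; "q": joint angles; "dq": joint speeds; "joint_torque": joint torques, N m; "tool_pos": TCP position; "orientation": TCP orientation; "force": force on the tool from outside, world axes, zero at the start; "wrist_torque": the same for the moment, N m; "opening": finger opening in m.
Only numpy, scipy, OpenCV 4.12 (cv2) and the standard library are available. Lean on these libraries where they do the work, as an engineer would, in place of code of your own. Each camera call takes 0.05 s, during which the arm holds its last target.

## Task

Glue-up: lay the orange-red padauk blank squarely on top of the pale maple blank that is waiting in the screw press. Swing the folded grip of the press's crank up until it stands upright, and only then wind the crank clockwise until the sprung pad holds the two blanks down firmly: pressed well into its springs, but not driven solid. Leave everything else on the bench where it is.

Things in the scene. Friction and masses are not known exactly. Their poses are not given: they have to be found in the camera images.
- press: Blue C-frame screw press, bolted to the bench side-on to the robot. Origin on the bench right below the vertical screw axis; its +x to its column, +y to its fence, z up. Base x -70 to +106 mm, 104 mm wide, 16 mm high. Column at x 74 to 104 mm, 48 mm wide. The throat is open to -x and to -y. Blanks lie along x, near x = 0, y = 0
- press_axis (a point): point on the screw axis at the top of the white bed strip, 22 mm above the bench
- fence_top (a point): middle of the top inner edge of the aluminium fence along the bed: 6 mm thick, inner face at press y = +11 mm, x -26 to +66 mm, top 54 mm above the bench. An end stop as high stands across the bed before the column, its face at x = +68 mm
- overarm_nose (a point): underside of the round boss (23 mm radius, z 124 to 164 mm) at the free end of the 34 mm wide overarm that comes from the column. Ram (plate 62 mm along x, 42 mm along y) and pad hang below it. On top: the crank hub, and a flat crank arm 20 mm wide, z 178 to 189 mm, reaching 82 mm from the screw axis
- maple_blank: pale squared blank 19 x 131 x 19 mm (long axis its own y, origin at the centre of its underside), loose, lying along x on the press bed within 6 mm of the screw axis
- padauk_blank: orange-red squared blank 19 x 126 x 19 mm, 32 g (long axis its own y, origin at the centre of its underside); to be laid on the maple blank, ends and sides matching. It lies flat on the bench to the left of the press; its two ends are alike
- walnut_blank: dark brown squared blank 20 x 121 x 20 mm (long axis y), bystander, leave
- cherry_blank: mid-brown pinkish squared blank 19 x 128 x 19 mm (long axis y), bystander, leave
- glue_bottle: white and blue glue bottle with red tip, 34 mm wide, 95 mm tall, 30 g, standing upright near the open (-y) side of the press; leave
- sealer: brown bottle with red cap, 47 mm wide, 106 mm tall, standing upright near the fence side of the press; leave
- brush: flat glue brush 26 x 158 x 10 mm lying on the bench to the robot's right; leave
- crank (a joint): crank angle (rad), grows clockwise seen from above; at 0 the arm points over the column (+x of the press). A full clockwise turn lowers ram and pad by 15 mm; 0.12 N m of friction holds it where it is left. At 0 the unloaded pad face is 78 mm above the bench, 18 mm above two stacked blanks. Starts within +-1.9
- fold (a joint): angle of the folding grip about the horizontal pin at the end of the crank arm (rad): 0 = folded, lying inward along the arm over the hub; 1.57 = standing upright at its stop, the working position. Friction (0.09 N m) holds it at any angle
- crank_pivot (a point): middle of the grip's hinge pin at the end of the crank arm, 70 mm from the screw axis and 202 mm above the bench (14 mm above the arm's top)
- grip_mid (a point): point on the grip's own axis 56 mm from the hinge pin. The black grip is round, 22 mm thick, begins 13 mm from the pin and ends 84 mm from it; it revolves freely on its spindle. Folded, it lies level, 3 mm clear of the arm
- pad (a joint): how far the cork-faced pad is pushed up into the ram against its springs (m): 0 = unloaded, 0.012 = solid. It pushes down with 7.5 N at first touch plus 1.5 N per mm
- pad_face (a point): centre of the pad's lower (cork) face, 58 x 38 mm, on the screw axis

How it is judged:
On the way, in this order (a step that is already met when the one before it is completed fails the run):
1. the folded grip has been swung up to its upright working position (value of joint fold above 1.35 rad), for 0.2 s.
2. the pad bears on the padauk blank (contact force between pad and padauk_blank above 6 N), for 0.2 s.
At the end, for the whole second after the job is handed in: Padauk flat on maple (sides within 5 mm, centres 8 mm, parallel within 5 degrees), maple on the bed within 12 mm of the screw axis; the pad presses with over 6 N and sits 2 to 11 mm into its springs; grip upright within 15 degrees; all at rest (value of joint fold above 1.3 rad and value of joint pad between 0.002 and 0.0112 m and contact force between pad and padauk_blank above 6 N and contact force between padauk_blank and maple_blank above 6 N and horizontal distance between padauk_blank and maple_blank below 0.008 m and x of padauk_blank in the frame of maple_blank between -0.005 and 0.005 m and z of padauk_blank in the frame of maple_blank above 0.016 m and angle between the y axis of padauk_blank and the y axis of maple_blank, either way round below 0.09 rad and horizontal distance between maple_blank and press_axis below 0.012 m and angle between the y axis of maple_blank and the x axis of press, either way round below 0.09 rad and linear speed of padauk_blank below 0.02 m/s and velocity of joint crank below 0.1 rad/s); the robot touches nothing.
It fails at once if the crank was wound (pin moved over 60 mm) while its grip was folded (distance of crank_pivot from where it was at the start of the episode above 0.06 m and value of joint fold below 1.1 rad).
It fails at once if a bystander blank or the brush was moved (distance of any of walnut_blank, cherry_blank, brush from where it was at the start of the episode above 0.03 m).
It fails at once if a bottle was moved or tipped (distance of any of glue_bottle, sealer from where it was at the start of the episode above 0.03 m or angle between any of glue_bottle, sealer's own z axis and vertical above 0.5 rad).
It also fails if it takes over 72 s, if anything falls off the work surface, if the arm or the gripper's body presses on something with over 40 N, if the wrist force passes 120 N, or if a joint passes its speed limit or range.

## Working session

There is one attempt and no reset: what is moved stays moved. The work goes in short steps, Python scripts to look and compute and a shell command to move; the robot and the scene stay as the last step left them, time stands still between calls to the robot, and variables do not carry over. Pictures are saved under pics/ and viewed, and the job is handed in when it is done.

```bash
ls; mkdir -p pics; python3 - <<'E'
from plant import robot
import cv2,numpy as np
print(robot.read_state(), robot.grasp_offset)
for n in ["scene","top","wrist"]:
    p,d=robot.read_camera(n); cv2.imwrite(f"pics/{n}0.png",p[:,:,::-1]); np.savez(f"pics/{n}0.npz",p=p,d=d)
    print(n,robot.camera_model(n))
E
```

```text
pics
{'t': 0.0, 'q': array([ 1.03060500e+00,  1.31153695e-01,  1.48924093e+00,  7.40777875e-07,
        1.52295815e+00, -8.53743129e-02]), 'dq': array([-0.0001617 , -0.00106609,  0.00101185,  0.00070929,  0.00123065,
       -0.00049508]), 'joint_torque': array([ 6.60557475e-05, -5.59818542e+01, -4.91776228e+01,  7.67109124e-02,
        3.47817480e-02, -1.87069522e-04]), 'tool_pos': array([0.26326677, 0.53855829, 0.21761294]), 'orientation': array([-7.08160637e-01, -3.06017955e+00,  2.62983394e-03]), 'force': array([0.09611727, 0.17250213, 0.22000166]), 'wrist_torque': array([-0.03420444,  0.02638876, -0.00691489]), 'opening': 0.09261713394870495} 0.0188
scene {'camera_matrix': array([[362.1088096 ,   0.        , 255.1208809 ],
       [  0.        , 362.1088096 , 189.99742759],
       [  0.        ,   0.        ,   1.        ]]), 'pose': array([[ 0.75279007, -0.42732221,  0.50070235,  0.06209306],
       [-0.65825375, -0.49217085,  0.56962255, -0.57883884],
       [ 0.00301873, -0.7583954 , -0.65178778,  0.798302  ],
       [ 0.        ,  0.        ,  0.        ,  1.        ]])}
top {
[... 266 characters left out ...]
2127405,  0.02249934, -0.00279705],
       [-0.02068865, -0.08180686, -0.99643345,  1.21035586],
       [ 0.        ,  0.        ,  0.        ,  1.        ]])}
wrist {'camera_matrix': array([[333.70392045,   0.        , 257.45685002],
       [  0.        , 333.70392045, 188.2678641 ],
       [  0.        ,   0.        ,   1.        ]]), 'tool_from_camera': array([[-3.73725822e-04, -9.64017037e-01, -2.65840203e-01,
         7.42947114e-02],
       [ 9.99999633e-01, -5.65250722e-04,  6.43941883e-04,
         7.43664155e-04],
       [-7.71037313e-04, -2.65839865e-01,  9.64016894e-01,
        -1.65840422e-01],
       [ 0.00000000e+00,  0.00000000e+00,  0.00000000e+00,
         1.00000000e+00]])}
```

View pics/scene0.png

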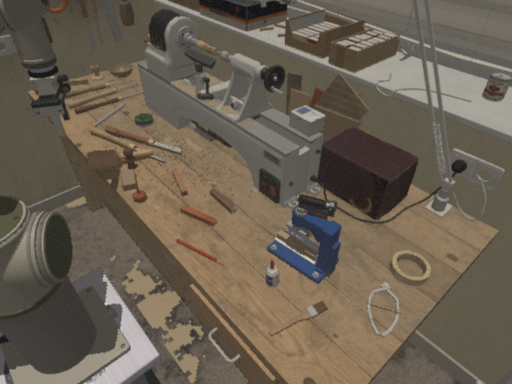

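View pics/top0.png

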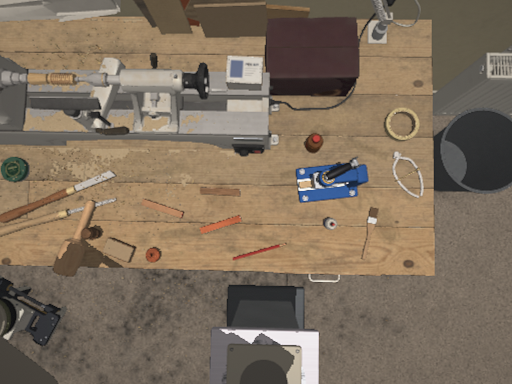

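View pics/wrist0.png

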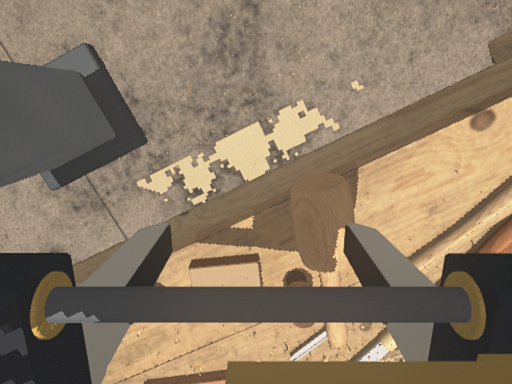

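```bash
cat > h.py <<'E'
import numpy as np,cv2
from plant import robot
def cw(n,r,c,depth):
    m=robot.camera_model(n);K=m["camera_matrix"]
    p=np.array([(c-K[0,2])/K[0,0]*depth,(r-K[1,2])/K[1,1]*depth,depth,1]); return (m["pose"]@p)[:3]
def atz(n,r,c,z,pose=None):
    m=robot.camera_model(n);K=m["camera_matrix"];P=m["pose"] if pose is None else pose
    d=P[:3,:3]@np.array([(c-K[0,2])/K[0,0],(r-K[1,2])/K[1,1],1]);o=P[:3,3]
    return o+d*(z-o[2])/d[2]
def cloud(n,d,pose=None):
    m=robot.camera_model(n);K=m["camera_matrix"];P=m["pose"] if pose is None else pose
    v,u=np.mgrid[0:384,0:512]
    X=np.stack([(u-K[0,2])/K[0,0]*d,(v-K[1,2])/K[1,1]*d,d],-1)
    return X@P[:3,:3].T+P[:3,3]
def wristpose():
    s=robot.read_state();T=np.eye(4);T[:3,:3]=cv2.Rodrigues(s["orientation"])[0];T[:3,3]=s["tool_pos"]
    return T@robot.camera_model("wrist")["tool_from_camera"]
E
python3 - <<'E'
from h import *
np.set_printoptions(precision=4,suppress=True)
for n in["top","scene"]:
    d=np.load(f"pics/{n}0.npz")["d"];C=cloud(n,d)
    for q in ["press","padauk_blank","maple_blank","walnut_blank","cherry_blank","glue_bottle","sealer","brush"]:
        s=robot.silhouettes(n,q)
        for e in s[:2]:
            m=e["pixels"]&(d>0)
            P=C[m]
            if len(P)<5: print(n,q,e["conf"],e["rect"],"few");continue
            r=cv2.minAreaRect(P[:,:2].astype(np.float32)*1000)
            print(n,q,round(e["conf"],2),np.round(e["rect"]),m.sum(),np.median(P,0),P[:,2].max(),r)
    for q in ["press_axis","fence_top","overarm_nose","crank_pivot","grip_mid","pad_face","padauk_blank","maple_blank","press"]:
        for e in robot.tip_of(n,q)[:2]: print(n,q,e)
p=np.load("pics/top0.npz")["p"]
cv2.imwrite("pics/topz.png",cv2.resize(p[130:260,190:390],None,fx=4,fy=4,interpolation=cv2.INTER_CUBIC)[:,:,::-1])
p=np.load("pics/scene0.npz")["p"]
cv2.imwrite("pics/scenez.png",cv2.resize(p[180:300,160:360],None,fx=4,fy=4,interpolation=cv2.INTER_CUBIC)[:,:,::-1])
E
```

```text
top press 0.89 [332. 182.  65.  42.] 2150 [ 0.5821 -0.1788  0.0249] 0.2170424351564053 ((592.3782348632812, -188.37408447265625), (106.82484436035156, 197.3779754638672), 7.817444324493408)
top padauk_blank 0.7 [164. 210.  41.  18.] 305 [0.5017 0.3147 0.0177] 0.026120425715588258 ((501.8042907714844, 316.4493103027344), (132.7862548828125, 22.15707015991211), 73.09062194824219)
top maple_blank 0.46 [306. 185.  19.  12.] 134 [ 0.5788 -0.1134  0.0389] 0.08766765044452018 ((580.8463134765625, -113.42981719970703), (26.463520050048828, 43.777000427246094), 10.109461784362793)
top walnut_blank 0.61 [218. 193.  41.  10.] 314 [0.5543 0.1347 0.0187] 0.026210092748873093 ((554.610595703125, 140.78485107421875), (25.138025283813477, 120.01223754882812), 0.6677743196487427)
top cherry_blank 0.71 [163. 210.  42.  21.] 312 [0.5008 0.3072 0.0174] 0.026120425715588258 ((502.75042724609375, 315.99609375), (132.79641723632812, 25.430953979492188), 69.53800201416016)
top cherry_blank 0.27 [340. 170.  35.  21.] 304 [ 0.5997 -0.1845  0.209 ] 0.2170424351564053 ((602.8500366210938, -186.04452514648438), 
[... 3593 characters left out ...]
(31.90242576599121, 157.83493041992188), 80.2328109741211)
scene press_axis {'at': [245.3, 297.3], 'conf': 0.95}
scene fence_top {'at': [240.6, 304.2], 'conf': 0.59}
scene fence_top {'at': [321.5, 296.6], 'conf': 0.39}
scene overarm_nose {'at': [218.0, 298.1], 'conf': 0.84}
scene crank_pivot {'at': [207.6, 332.6], 'conf': 0.96}
scene grip_mid {'at': [200.1, 304.5], 'conf': 0.72}
scene pad_face {'at': [207.4, 332.6], 'conf': 0.61}
scene pad_face {'at': [236.2, 301.4], 'conf': 0.54}
scene padauk_blank {'at': [202.1, 304.9], 'conf': 0.56}
scene padauk_blank {'at': [216.2, 199.9], 'conf': 0.51}
scene maple_blank {'at': [247.8, 295.3], 'conf': 0.9}
scene press {'at': [253.2, 293.3], 'conf': 0.69}
```

View pics/topz.png

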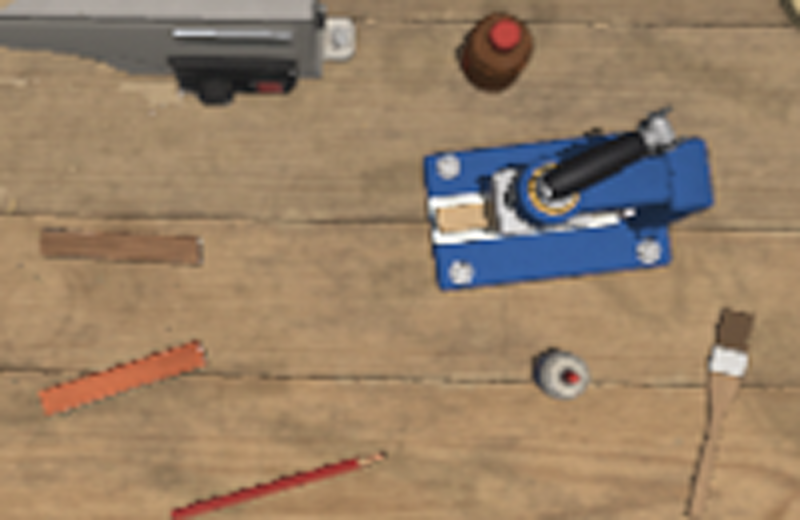

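View pics/scenez.png

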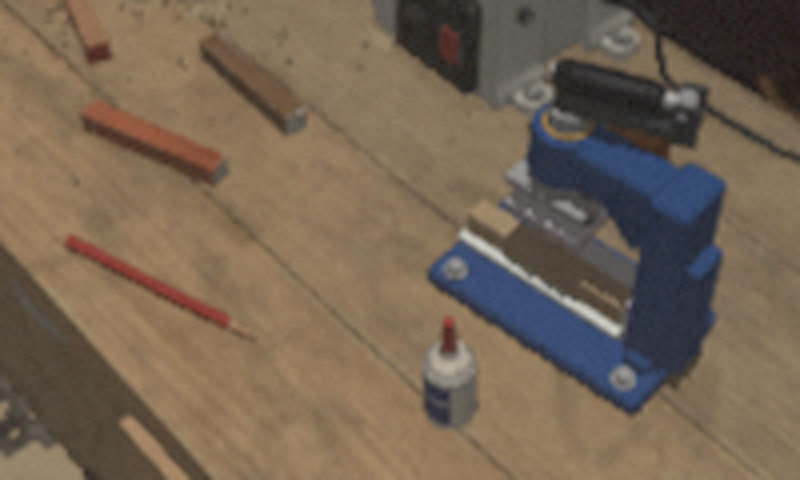

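```bash
python3 - <<'E'
from h import *
np.set_printoptions(precision=4,suppress=True)
for n in["top","scene"]:
    z=np.load(f"pics/{n}0.npz");d=z["d"];p=z["p"].astype(int);C=cloud(n,d)
    near=(abs(C[...,0]-.58)<.16)&(abs(C[...,1]+.17)<.16)
    blue=(p[...,2]>p[...,0]*1.6)&(p[...,2]>60)&near
    m=blue&(abs(C[...,2]-.016)<.007)
    P=C[m]; r=cv2.minAreaRect(P[:,:2].astype(np.float32)*1000)
    print(n,"base",m.sum(),P[:,2].mean(),r)
    m=blue&(C[...,2]>.150); P=C[m]; print("overarm",m.sum(),P[:,2].max(),cv2.minAreaRect(P[:,:2].astype(np.float32)*1000))
    m=near&(C[...,2]>.195); P=C[m]; print("grip",m.sum(),P[:,2].max(),cv2.minAreaRect(P[:,:2].astype(np.float32)*1000),P.mean(0))
    # table z check
    t=(abs(C[...,0]-.45)<.05)&(abs(C[...,1]+.0)<.05); print("table z",np.median(C[t][:,2]))
    # maple wood
    wood=(p[...,0]>p[...,2]*1.25)&near&(C[...,2]>.036)&(C[...,2]<.046)&(C[...,0]>.55)
    P=C[wood]; print("maple top",wood.sum(),P[:,2].mean(),cv2.minAreaRect(P[:,:2].astype(np.float32)*1000))
for z in(.202,): 
    print(atz("top",160.1,354.8,z),atz("scene",207.6,332.6,z))
print("axis",atz("top",180.7,320.3,.022),atz("scene",245.3,297.3,.022))
E
```

```text
top base 796 0.014895808673611247 ((590.4190063476562, -175.70574951171875), (101.31356048583984, 171.69271850585938), 7.779364585876465)
overarm 457 0.21167713676208522 ((593.0987548828125, -198.8067626953125), (44.21753692626953, 123.75113677978516), 6.516989707946777)
grip 309 0.2170424351564053 ((601.4320068359375, -188.82135009765625), (26.891374588012695, 93.22117614746094), 30.025737762451172) [ 0.6017 -0.1872  0.2088]
table z 0.0015233274041110967
maple top 89 0.040237950300557365 ((633.9816284179688, -122.47883605957031), (39.863914489746094, 131.6005096435547), 82.17000579833984)
scene base 591 0.015746967758140787 ((583.8397216796875, -179.9069061279297), (93.9540786743164, 170.91500854492188), 8.985946655273438)
overarm 448 0.16735389178395266 ((591.2951049804688, -202.75436401367188), (45.038875579833984, 122.71295928955078), 6.479316711425781)
grip 340 0.2162425130986938 ((601.712890625, -190.35768127441406), (27.4195556640625, 95.32148742675781), 30.739171981811523) [ 0.6006 -0.1934  0.2076]
table z -2.0019381253288948e-05
maple top 258 0.041020004620972765 ((621.7630004882812, -136.79876708984375), (144.64781188964844, 120.96338653564453), 28.222782135009766)
[ 0.6274 -0.2203  0.202 ] [ 0.6177 -0.2279  0.202 ]
axis [ 0.5928 -0.1573  0.022 ] [ 0.5914 -0.1561  0.022 ]
```

```bash
cat >> h.py <<'E'
def R(v): return cv2.Rodrigues(np.array(v,float))[0]
def plan(tpos,Rt,nstep=None):
    """total shift/turn in command units from present pose (measured)"""
    s=robot.read_state();R0=R(s["orientation"])
    dp=(np.array(tpos)-s["tool_pos"])/.3
    rv=cv2.Rodrigues(Rt@R0.T)[0].ravel()/np.radians(45)
    print("shift",dp.round(3),"turn",rv.round(3),"rows>=",max(np.linalg.norm(dp)*.3/.05,np.linalg.norm(rv)*45/8.59).round(1))
def tooltilt(a,t,sgn=1):
    """a: horizontal unit towards which body leans; t tilt; tool x = inward side if sgn=1 (along -a)"""
    a=np.array([a[0],a[1],0.])/np.hypot(a[0],a[1]);z=np.array([0,0,1.])
    tz=-z*np.cos(t)-a*np.sin(t); tx=sgn*(-a*np.cos(t)+z*np.sin(t)); ty=np.cross(tz,tx)
    return np.stack([tx,ty,tz],1)
E
python3 - <<'E'
from h import *
np.set_printoptions(precision=3,suppress=True)
print(R(robot.read_state()["orientation"]))
a=(-.34,.94)
for s in(1,-1): plan((.45,.16,.20),tooltilt(a,.52,s),)
E
```

```text
[[-0.898  0.439  0.   ]
 [ 0.439  0.898  0.   ]
 [ 0.     0.    -1.   ]]
shift [ 0.622 -1.263 -0.062] turn [-0.563  0.627  2.937] rows>= 16.0
shift [ 0.622 -1.263 -0.062] turn [-0.505 -0.453 -0.956] rows>= 8.5
```

```bash
python3 -m handwheel '0.1 -0.17 -0.01 -0.1 -0.09 -0.19; 0.19 -0.34 -0.03 -0.2 -0.18 -0.38; 0.29 -0.5 -0.04 -0.3 -0.27 -0.57; 0.38 -0.67 -0.05 -0.4 -0.36 -0.76; 0.477 -0.835 -0.06 -0.505 -0.453 -0.956' -1; python3 -m handwheel '0 0 0 0 0 0;0 0 0 0 0 0;0 0 0 0 0 0'; python3 - <<'E'
from h import *
np.set_printoptions(precision=4,suppress=True)
s=robot.read_state();print(s["q"],s["tool_pos"]);print(R(s["orientation"]))
P=wristpose();p,d=robot.read_camera("wrist");np.savez("pics/w1.npz",p=p,d=d,P=P);cv2.imwrite("pics/w1.png",p[:,:,::-1])
E
```

```text
t: 2.35
tool_pos: [0.3878, 0.321, 0.2033]
orientation: [1.424, 2.374, -0.345]
force: [0.3, 0.4, 0.3]
opening: 0.0934
t: 2.65
tool_pos: [0.387, 0.3233, 0.2031]
orientation: [1.419, 2.382, -0.343]
force: [0.0, 0.2, 0.6]
opening: 0.093
[ 0.8735  0.0679  1.6452 -0.3811  1.6193  0.3957] [0.387  0.3233 0.2031]
[[-0.4394  0.8822  0.1695]
 [ 0.7985  0.47   -0.3762]
 [-0.4115 -0.0299 -0.9109]]
```

View pics/w1.png

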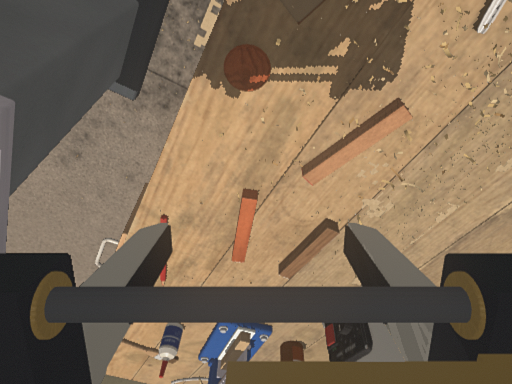

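```bash
cat >> h.py <<'E'
def blank(z,lo,hi,box):
    """rect of reddish-orange top points"""
    p=z["p"].astype(int);C=cloud("wrist",z["d"],z["P"]);
    m=(C[...,2]>lo)&(C[...,2]<hi)&(p[...,0]>p[...,2]*1.9)&(p[...,0]>p[...,1]*1.5)
    m&=(C[...,0]>box[0])&(C[...,0]<box[1])&(C[...,1]>box[2])&(C[...,1]<box[3])
    P=C[m]; return m.sum(),P[:,2].mean(),cv2.minAreaRect(P[:,:2].astype(np.float32)*1000)
E
python3 - <<'E'
from h import *
z=np.load("pics/w1.npz")
print(blank(z,.013,.026,(.38,.54,.05,.24)))
print(blank(z,.002,.026,(.38,.54,.05,.24)))
E
```

```text
(np.int64(914), np.float64(0.018656603213630336), ((456.3634033203125, 140.41067504882812), (18.714155197143555, 124.89932250976562), 18.98143768310547))
(np.int64(958), np.float64(0.01813126925332566), ((456.3634033203125, 140.41067504882812), (18.714155197143555, 124.89932250976562), 18.98143768310547))
```

```bash
python3 - <<'E'
from h import *
a=(-.3253,.9456)
plan((.4414,.1854,.07),tooltilt(a,.52,-1))
E
```

```text
shift [ 0.182 -0.46  -0.444] turn [-0.097 -0.083 -0.2  ] rows>= 4.0
```

```bash
python3 -m handwheel '0.05 -0.12 -0.12 -0.03 -0.02 -0.05; 0.1 -0.24 -0.23 -0.05 -0.04 -0.1; 0.14 -0.36 -0.34 -0.08 -0.06 -0.15; 0.182 -0.46 -0.444 -0.097 -0.083 -0.2; 0.182 -0.46 -0.444 -0.097 -0.083 -0.2' -0.1 25; python3 -m handwheel '0 0 0 0 0 0;0 0 0 0 0 0'; python3 - <<'E'
from h import *
np.set_printoptions(precision=4,suppress=True)
s=robot.read_state();print(s["q"],s["tool_pos"],s["opening"]);print(R(s["orientation"]))
P=wristpose();p,d=robot.read_camera("wrist");np.savez("pics/w2.npz",p=p,d=d,P=P);cv2.imwrite("pics/w2.png",p[:,:,::-1])
print(blank(dict(p=p,d=d,P=P),.010,.028,(.38,.54,.05,.24)))
a=(-.3253,.9456)
plan((.4414,.1854,.008),tooltilt(a,.52,-1))
E
```

```text
t: 3.2
tool_pos: [0.4391, 0.1802, 0.0647]
orientation: [1.564, 2.186, -0.43]
force: [-1.1, -0.1, -0.1]
opening: 0.0573
t: 3.4
tool_pos: [0.4427, 0.1863, 0.071]
orientation: [1.562, 2.187, -0.413]
force: [0.4, 0.2, 0.7]
opening: 0.0513
[ 0.6643  0.1257  1.8731 -0.502   1.3557  0.4965] [0.4427 0.1863 0.071 ] 0.051293104265368344
[[-0.2811  0.9457  0.1629]
 [ 0.821   0.3249 -0.4695]
 [-0.497   0.0018 -0.8678]]
(np.int64(2979), np.float64(0.018374965961032497), ((456.5635986328125, 140.42425537109375), (18.822681427001953, 124.9361343383789), 19.047412872314453))
shift [-0.005 -0.004 -0.211] turn [-0.001  0.003  0.   ] rows>= 1.3
```

View pics/w2.png

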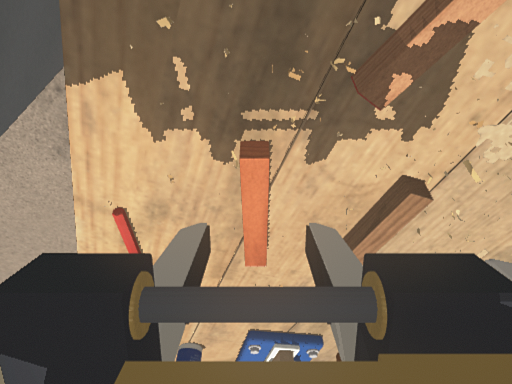

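```bash
python3 -m handwheel '0 0 -0.07 0 0 0; -0.003 -0.002 -0.14 0 0 0; -0.005 -0.004 -0.19 0 0 0; -0.005 -0.004 -0.211 0 0 0; -0.005 -0.004 -0.211 0 0 0'; python3 -m handwheel '0 0 0 0 0 0;0 0 0 0 0 0;0 0 0 0 0 0;0 0 0 0 0 0;0 0 0 0 0 0' 1 25; python3 - <<'E'
from h import *
np.set_printoptions(precision=4,suppress=True)
s=robot.read_state();print(s["q"],s["tool_pos"],s["opening"],s["force"]);print(R(s["orientation"]))
P=wristpose();p,d=robot.read_camera("wrist");cv2.imwrite("pics/w3.png",p[:,:,::-1])
print(blank(dict(p=p,d=d,P=P),.010,.028,(.38,.54,.05,.24)))
E
```

```text
t: 3.95
tool_pos: [0.44, 0.1835, 0.006]
orientation: [1.562, 2.187, -0.419]
force: [-0.6, 0.3, -0.4]
opening: 0.051
t: 4.45
tool_pos: [0.4405, 0.1833, 0.0066]
orientation: [1.563, 2.186, -0.417]
force: [-0.8, 0.2, 2.2]
opening: 0.0186
[ 0.6626  0.2286  1.8967 -0.5195  1.2474  0.5597] [0.4405 0.1833 0.0066] 0.018584609498683072 [-0.7531  0.2022  2.1893]
[[-0.2805  0.9463  0.1609]
 [ 0.8205  0.3233 -0.4715]
 [-0.4982 -0.0002 -0.8671]]
(np.int64(2314), np.float64(0.01774116967566235), ((455.7210998535156, 140.30615234375), (18.86457061767578, 124.61357116699219), 19.195499420166016))
```

View pics/w3.png

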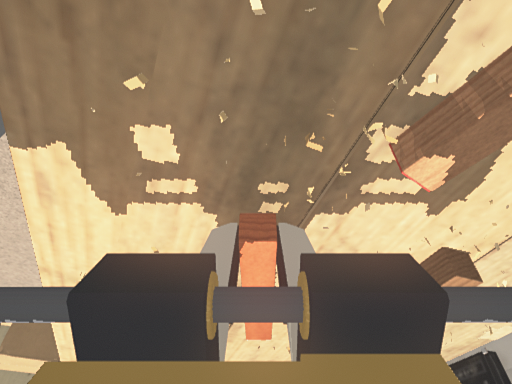

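```bash
python3 -m handwheel '0 0 0.08 0 0 0; 0 0 0.18 0 0 0; 0 0 0.28 0 0 0; 0 0 0.36 0 0 0; 0.02 -0.06 0.42 0 0 -0.03'; python3 -m handwheel '0.04 -0.13 0.02 0 0 -0.05; 0.08 -0.26 0.02 0 0 -0.11; 0.12 -0.4 0.02 0 0 -0.16; 0.16 -0.53 0.02 0 0 -0.2; 0.19 -0.64 0.02 0 0 -0.23';python3 -m handwheel '0 0 0 0 0 0;0 0 0 0 0 0;0 0 0 0 0 0'; python3 - <<'E'
from h import *
np.set_printoptions(precision=4,suppress=True)
s=robot.read_state();print(s["q"],s["tool_pos"],s["opening"],s["force"]);print(R(s["orientation"]))
P=wristpose();p,d=robot.read_camera("wrist");cv2.imwrite("pics/w4.png",p[:,:,::-1]);np.savez("pics/w4.npz",p=p,d=d,P=P)
for q in ["maple_blank","press_axis","fence_top"]: print(q,robot.look_for("wrist",q)[:2],robot.tip_of("wrist",q)[:2])
E
```

```text
t: 5.0
tool_pos: [0.4465, 0.1667, 0.1341]
orientation: [1.589, 2.171, -0.421]
force: [0.1, -0.1, 0.2]
opening: 0.0186
t: 5.5
tool_pos: [0.5036, -0.0289, 0.1384]
orientation: [1.795, 2.031, -0.48]
force: [0.3, 0.8, -0.7]
opening: 0.0187
t: 5.8
tool_pos: [0.503, -0.0261, 0.138]
orientation: [1.793, 2.034, -0.479]
force: [-0.2, -0.4, -0.4]
opening: 0.0185
[ 0.2213 -0.02    1.8896 -0.5314  1.3604  0.2323] [ 0.503  -0.0261  0.138 ] 0.018458196687661084 [-0.1644 -0.4495 -0.3858]
[[-0.1093  0.9921  0.0614]
 [ 0.8603  0.1253 -0.4942]
 [-0.498  -0.0012 -0.8672]]
maple_blank [] [{'at': [229.5, 323.0], 'conf': 0.93}]
press_axis [{'rect': [323.5, 214.1, 106.3, 83.4], 'conf': 0.56}] [{'at': [229.2, 317.3], 'conf': 0.62}]
fence_top [{'rect': [326.4, 212.3, 105.4, 86.0], 'conf': 0.75}] [{'at': [265.5, 331.2], 'conf': 0.66}]
```

View pics/w4.png

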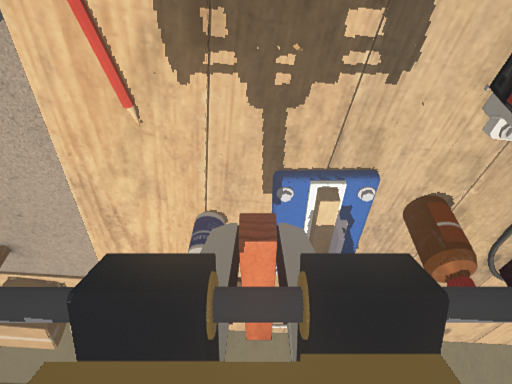

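```bash
python3 - <<'E'
from h import *
np.set_printoptions(precision=4,suppress=True)
z=np.load("pics/w4.npz");C=cloud("wrist",z["d"],z["P"]);p=z["p"]
v,u=np.mgrid[0:384,0:512]
reg=(v>165)&(v<256)&(u>268)&(u<385)
def fit(m,n):
    P=C[m]; print(n,len(P),P.mean(0),cv2.minAreaRect(P[:,:2].astype(np.float32)*1000)); return P
P=fit(reg&(C[...,2]>.036)&(C[...,2]<.046),"maple top")
# maple edges by y bins
for y in np.arange(-.19,-.08,.01):
    q=P[(abs(P[:,1]-y)<.005)]
    if len(q)>3: print(round(y,3),len(q),q[:,0].min(),q[:,0].max(),q[:,2].mean())
P=fit(reg&(C[...,2]>.012)&(C[...,2]<.0195),"base")
for lo,hi,n in((.049,.058,"fence"),):
    fit(reg&(C[...,2]>lo)&(C[...,2]<hi),n)
fit(reg&(C[...,2]>.020)&(C[...,2]<.0245),"bed")
cv2.imwrite("pics/w4z.png",cv2.resize(p[160:260,260:390],None,fx=6,fy=6,interpolation=cv2.INTER_CUBIC)[:,:,::-1])
# table and padauk check
print("table",np.median(C[20:60,100:150][...,2]), np.median(C[150:180,220:250][...,2]))
m=(v>235)&(v<287)&(u>235)&(u<280); 
q=C[m]; 
pm=z["p"].astype(int); red=m&(pm[...,0]>pm[...,1]*1.5); fit(red,"padauk")
E
```

```text
maple top 1217 [ 0.5833 -0.1278  0.0405] ((587.2684326171875, -134.38287353515625), (27.50147247314453, 88.39649963378906), 7.860276222229004)
-0.17 73 0.58128672770297 0.6004321219400532 0.04045178804576817
-0.16 127 0.5765100737060044 0.5994990123959196 0.040672626457679835
-0.15 131 0.5751571928071835 0.5978710799511878 0.0406182671024664
-0.14 141 0.5735884137922822 0.5968790593139365 0.04070767682444439
-0.13 184 0.5723274350268535 0.6006250148571014 0.04073099223516392
-0.12 135 0.5711925639004579 0.5905943103294029 0.04058218935189799
-0.11 144 0.5697548108972194 0.5895243374285821 0.040531328853558764
-0.1 163 0.5682306306788991 0.5882876344741957 0.0405419818652347
-0.09 117 0.568375909064212 0.5869351118231437 0.03921157848901464
base 3470 [ 0.5865 -0.1241  0.0156] ((585.6979370117188, -149.484375), (102.54549407958984, 124.9959945678711), 7.547603130340576)
fence 126 [ 0.5981 -0.1395  0.0527] ((599.1722412109375, -142.6039276123047), (6.175648212432861, 27.178340911865234), 6.625522613525391)
bed 855 [ 0.5789 -0.1143  0.0219] ((585.911865234375, -128.3150177001953), (90.13433074951172, 83.3117904663086), 13.523456573486328)
table -5.990349386329752e-05 -0.00023999463293382373
padauk 1839 [ 0.5032 -0.0274  0.1504] ((508.6227111816406, -92.86582946777344), (20.488948822021484, 428.8232421875), 4.38998556137085)
```

View pics/w4z.png

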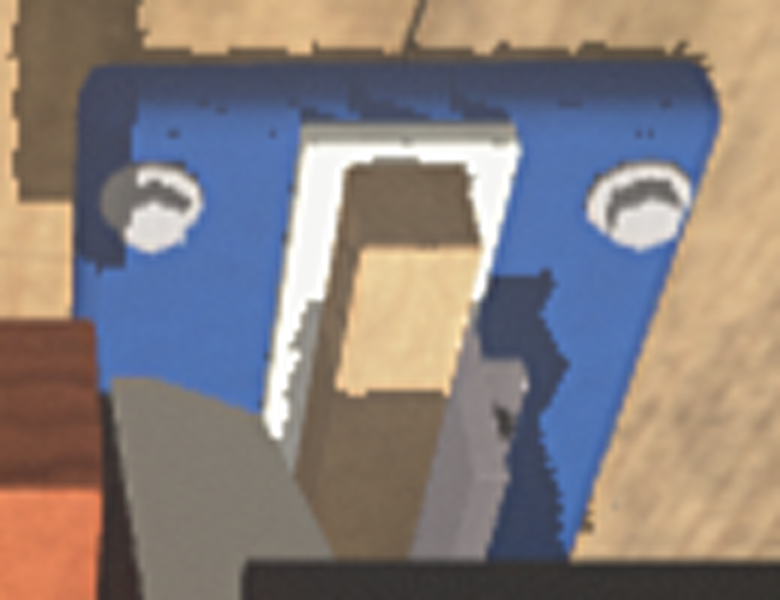

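```bash
python3 - <<'E'
from h import *
np.set_printoptions(precision=4,suppress=True)
z=np.load("pics/w4.npz");C=cloud("wrist",z["d"],z["P"])
v,u=np.mgrid[0:384,0:512]
reg=(v>165)&(v<256)&(u>268)&(u<345)
a=np.array([-.1305,.9914]);b=np.array([.9914,.1305])
m=reg&(C[...,2]>.0385)&(C[...,2]<.0435); P=C[m]
s=P[:,:2]@a; t=P[:,:2]@b
print("end",np.sort(s)[-12:],np.percentile(s,99))
for lo in np.arange(-.19,-.08,.01):
    k=(s>lo)&(s<lo+.01)
    if k.sum()>10: print(lo.round(3),k.sum(),t[k].min(),t[k].max(),(t[k].min()+t[k].max())/2)
m=reg&(C[...,2]>.049)&(C[...,2]<.056); P=C[m]; s=P[:,:2]@a; t=P[:,:2]@b; print("fence",s.min(),s.max(),t.min(),t.max(),np.median(t))
reg=(v>165)&(v<256)&(u>268)&(u<390)
m=reg&(C[...,2]>.012)&(C[...,2]<.0185); P=C[m]; s=P[:,:2]@a; t=P[:,:2]@b; print("base",np.percentile(s,[99,99.9]),t[s>-.1].min(),t.max())
E
```

```text
end [-0.1668 -0.1667 -0.1667 -0.1667 -0.1666 -0.1664 -0.1663 -0.1663 -0.1662
 -0.1662 -0.166  -0.1657] -0.1667591828074566
-0.19 143 0.5509245946743035 0.5697345888356622 0.5603295917549829
-0.18 144 0.5509131445272392 0.569789990555763 0.5603515675415011
-0.17 92 0.550888367284962 0.569765650588329 0.5603270089366454
fence -0.2331192470562711 -0.2059771727360807 0.5722668985326232 0.578574507359 0.5745780548201016Traceback (most recent call last):
  File "<stdin>", line 15, in <module>
    return umr_minimum(a, axis, None, out, keepdims, initial, where)
ValueError: zero-size array to reduction operation minimum which has no identity
```

```bash
python3 -m handwheel '0.1 0.05 0 0 0 0; 0.203 0.099 0 0 0 0; 0.203 0.099 -0.1 0 0 0; 0.203 0.099 -0.2 0 0 0; 0.203 0.099 -0.282 0 0 0'; python3 -m handwheel '0 0 0 0 0 0;0 0 0 0 0 0;0 0 0 0 0 0'; cat >> h.py <<'E'
A=np.array([-.1305,.9914,0]);B=np.array([.9914,.1305,0])
def st():
    s=robot.read_state();p=s["tool_pos"];print("s %.4f t %.4f z %.4f"%(p@A,p@B,p[2]),"open",round(s["opening"],4),"F",s["force"].round(1),"tm",s["t"]);print(R(s["orientation"]).round(4)); return s
def go(s,t,z):
    p=robot.read_state()["tool_pos"];d=(A*(s-p@A)+B*(t-p@B)+np.array([0,0,z-p[2]]))/.3;print("shift",d.round(3))
E
python3 - <<'E'
from h import *
st();go(-.1865,.5597,.0535)
E
```

```text
t: 6.65
tool_pos: [0.5639, 0.0033, 0.0519]
orientation: [1.793, 2.034, -0.48]
force: [1.0, 0.4, -0.0]
opening: 0.019
t: 6.95
tool_pos: [0.5655, 0.0032, 0.0555]
orientation: [1.793, 2.032, -0.476]
force: [0.9, -0.2, 0.1]
opening: 0.0186
s -0.0706 t 0.5610 z 0.0555 open 0.0186 F [ 0.9 -0.2  0.1] tm 6.95
[[-0.1075  0.9922  0.0639]
 [ 0.8603  0.125  -0.4942]
 [-0.4983  0.0018 -0.867 ]]
shift [ 0.046 -0.383 -0.007]
```

```bash
python3 -m handwheel '0.005 -0.06 -0.006 0 0 0; 0.015 -0.14 -0.006 0 0 0; 0.025 -0.22 -0.006 0 0 0; 0.035 -0.3 -0.006 0 0 0; 0.046 -0.383 -0.006 0 0 0'; python3 -m handwheel '0 0 0 0 0 0;0 0 0 0 0 0;0 0 0 0 0 0'; python3 - <<'E'
from h import *
st();go(-.1865,.5597,.0485)
for n in["scene","wrist"]:
    p,d=robot.read_camera(n)
    cv2.imwrite(f"pics/{n}5.png",p[:,:,::-1] if n=="wrist" else cv2.resize(p[190:310,230:370],None,fx=5,fy=5,interpolation=cv2.INTER_CUBIC)[:,:,::-1])
E
```

```text
t: 7.45
tool_pos: [0.5796, -0.1128, 0.0543]
orientation: [1.792, 2.031, -0.476]
force: [0.1, 0.3, -1.0]
opening: 0.0187
t: 7.75
tool_pos: [0.5786, -0.1113, 0.0528]
orientation: [1.793, 2.032, -0.478]
force: [-0.2, -0.6, 0.6]
opening: 0.0189
s -0.1858 t 0.5591 z 0.0528 open 0.0189 F [-0.2 -0.6  0.6] tm 7.75
[[-1.080e-01  9.922e-01  6.300e-02]
 [ 8.603e-01  1.250e-01 -4.942e-01]
 [-4.982e-01  8.000e-04 -8.671e-01]]
shift [ 0.002 -0.002 -0.014]
```

View pics/scene5.png

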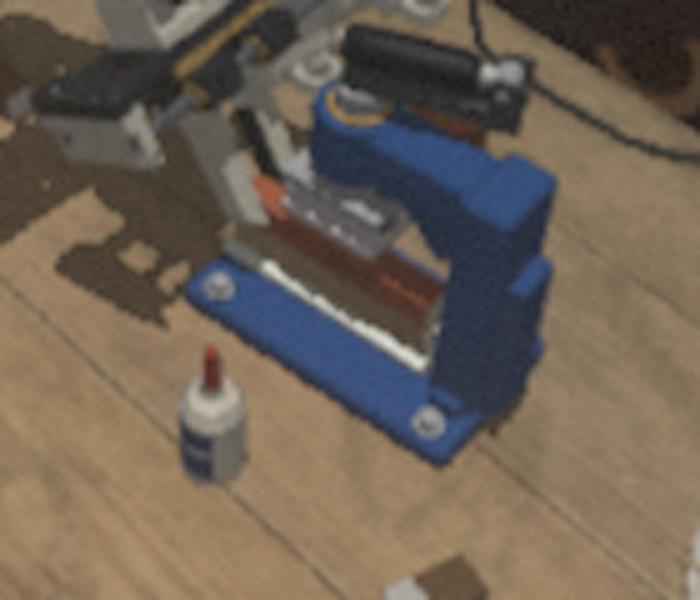

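View pics/wrist5.png

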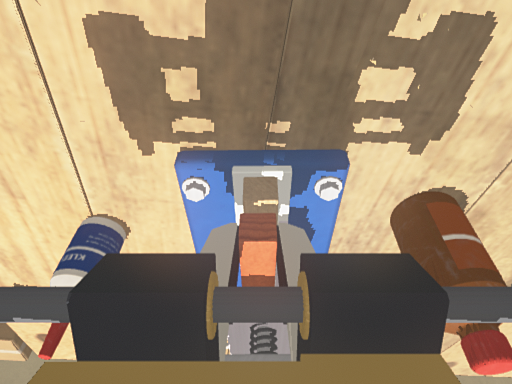

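```bash
python3 -m handwheel '0 0 -0.007 0 0 0; 0.002 -0.002 -0.014 0 0 0;0.002 -0.002 -0.016 0 0 0;0.002 -0.002 -0.016 0 0 0'; python3 - <<'E'
from h import *
st()
E
```

```text
t: 8.25
tool_pos: [0.579, -0.112, 0.0476]
orientation: [1.792, 2.033, -0.479]
force: [-2.1, 3.1, 5.8]
opening: 0.0189
s -0.1866 t 0.5594 z 0.0476 open 0.0189 F [-2.1  3.1  5.8] tm 8.25
[[-1.087e-01  9.921e-01  6.230e-02]
 [ 8.601e-01  1.253e-01 -4.944e-01]
 [-4.983e-01 -2.000e-04 -8.670e-01]]
```

```bash
python3 -m handwheel '0 0 0 0 0 0;0 0 0 0 0 0;0 0 0 0 0 0' 0.35; python3 - <<'E'
from h import *
st()
P=wristpose();p,d=robot.read_camera("wrist");np.savez("pics/w6.npz",p=p,d=d,P=P);cv2.imwrite("pics/w6.png",cv2.resize(p[140:300,170:350],None,fx=4,fy=4,interpolation=cv2.INTER_CUBIC)[:,:,::-1])
C=cloud("wrist",d,P);pm=p.astype(int)
v,u=np.mgrid[0:384,0:512]
m=(v>200)&(v<287)&(u>225)&(u<290)&(pm[...,0]>pm[...,1]*1.5)&(C[...,2]>.057)&(C[...,2]<.066)
s=C[m]@A;t=C[m]@B
print("padauk top",m.sum(),C[m][:,2].mean(),s.max(),t.min(),t.max())
for lo in np.arange(-.22,-.165,.01):
    k=(s>lo)&(s<lo+.01)
    if k.sum()>8: print(lo.round(3),t[k].min(),t[k].max(),t[k].mean())
m=(v>165)&(v<230)&(u>225)&(u<290)&(C[...,2]>.03)&(C[...,2]<.044)
s=C[m]@A;t=C[m]@B;print("maple vis",m.sum(),s.max(),t.min(),t.max())
E
```

```text
t: 8.55
tool_pos: [0.5784, -0.1126, 0.0466]
orientation: [1.793, 2.034, -0.48]
force: [-0.5, 0.4, 0.4]
opening: 0.03
s -0.1871 t 0.5587 z 0.0466 open 0.03 F [-0.5  0.4  0.4] tm 8.55
[[-0.109   0.9922  0.061 ]
 [ 0.8601  0.1249 -0.4945]
 [-0.4983 -0.0014 -0.867 ]]
padauk top 1583 0.059578446025364704 -0.16974040707723537 0.5503534825344808 0.5687319086254116
-0.22 0.5504379178195353 0.5684133296865617 0.5598689447538805
-0.21 0.5505061426314213 0.5686840760244914 0.5594126364790507
-0.2 0.5503534825344808 0.5685927930471226 0.5594212306894775
-0.19 0.5503796386964553 0.5687254028561611 0.5595313874548357
-0.18 0.55048303166389 0.5687319086254116 0.5596485715188494
maple vis 953 -0.16521964075840895 0.5420390599354183 0.5753993795010561
```

View pics/w6.png

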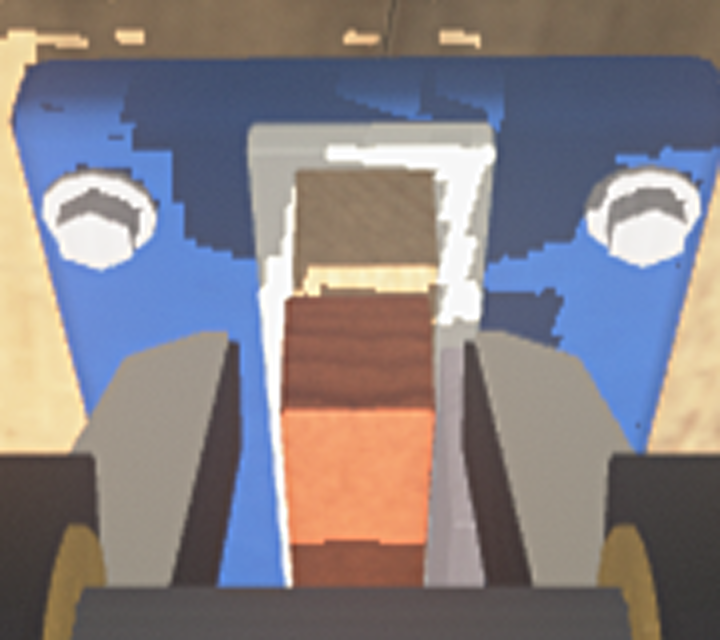

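```bash
python3 -m handwheel '-0.005 0.04 0.07 0 0 0; -0.012 0.1 0.173 0 0 0; -0.018 0.2 0.32 0 0 0.1; -0.02 0.28 0.48 0 0 0.25; -0.02 0.3 0.64 0 0 0.4'; python3 -m handwheel '0.005 -0.1 0.09 0 0 0.11; 0.008 -0.26 0.18 0 0 0.11; 0.012 -0.392 0.205 0 0 0.11;0.012 -0.392 0.205 0 0 0.11;0.012 -0.392 0.205 0 0 0.11' 0; python3 - <<'E'
from h import *
st()
P=wristpose();p,d=robot.read_camera("wrist");np.savez("pics/w7.npz",p=p,d=d,P=P);cv2.imwrite("pics/w7.png",p[:,:,::-1])
for q in["crank_pivot","grip_mid"]: print(q,robot.tip_of("wrist",q)[:2])
E
```

```text
t: 9.1
tool_pos: [0.5719, -0.0215, 0.2344]
orientation: [1.427, 2.265, -0.383]
force: [0.1, -0.6, 0.5]
opening: 0.0304
t: 9.6
tool_pos: [0.5758, -0.1421, 0.2957]
orientation: [1.335, 2.31, -0.356]
force: [-0.6, -0.6, -0.7]
opening: 0.0464
s -0.2160 t 0.5523 z 0.2957 open 0.0464 F [-0.6 -0.6 -0.7] tm 9.6
[[-4.331e-01  8.664e-01  2.486e-01]
 [ 7.512e-01  4.993e-01 -4.318e-01]
 [-4.982e-01 -3.000e-04 -8.671e-01]]
crank_pivot [{'at': [214.0, 256.5], 'conf': 0.75}]
grip_mid [{'at': [169.3, 255.4], 'conf': 0.72}]
```

View pics/w7.png

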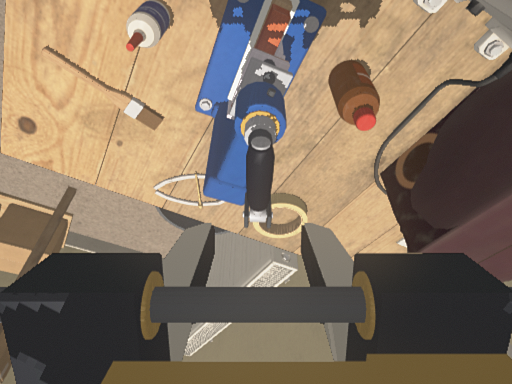

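```bash
python3 - <<'E'
from h import *
np.set_printoptions(precision=4,suppress=True)
z=np.load("pics/w7.npz");P=z["P"];C=cloud("wrist",z["d"],P);p=z["p"].astype(int)
ax=np.array([.5865,-.1568])
for r,c in((214,256.5),(169.3,255.4)):
    w=atz("wrist",r,c,.202,P);print(w,np.linalg.norm(w[:2]-ax),np.degrees(np.arctan2(*(w[:2]-ax)[::-1])))
v,u=np.mgrid[0:384,0:512]
m=(v>125)&(v<225)&(u>235)&(u<285)&(C[...,2]>.195)&(C[...,2]<.225)&(p.max(-1)<70)
Q=C[m];print(m.sum(),Q.mean(0),Q[:,2].max(),cv2.minAreaRect(Q[:,:2].astype(np.float32)*1000))
l=cv2.fitLine(Q[:,:2].astype(np.float32),cv2.DIST_HUBER,0,.001,.001).ravel();print(l)
E
```

```text
[ 0.6197 -0.2194  0.202 ] 0.07090234063807394 -62.080818853717396
[ 0.5912 -0.1716  0.202 ] 0.015534725363856557 -72.2099563210462
1197 [ 0.5934 -0.1699  0.2104] 0.21493402748010185 ((599.5330200195312, -181.35983276367188), (20.63074493408203, 76.57064819335938), 27.549150466918945)
[ 0.3831 -0.9237  0.5917 -0.1662]
```

```bash
python3 -m handwheel '0.03 -0.045 -0.03 0 0 -0.04; 0.058 -0.088 -0.08 0 0 -0.047; 0.058 -0.088 -0.16 0 0 -0.047; 0.058 -0.088 -0.22 0 0 -0.047;0.058 -0.088 -0.25 0 0 -0.047' 0; python3 -m handwheel '0 0 0 0 0 0;0 0 0 0 0 0'; python3 - <<'E'
from h import *
s=st();print(s["tool_pos"])
plan((.5932,-.1685,.194),tooltilt((-.466,.885),.5236,-1))
P=wristpose();p,d=robot.read_camera("wrist");cv2.imwrite("pics/w8.png",p[:,:,::-1])
E
```

```text
t: 10.25
tool_pos: [0.5926, -0.1658, 0.217]
orientation: [1.374, 2.295, -0.37]
force: [0.4, 0.5, -1.2]
opening: 0.0465
t: 10.45
tool_pos: [0.594, -0.1668, 0.2211]
orientation: [1.374, 2.29, -0.368]
force: [-1.1, 0.3, -0.2]
opening: 0.0464
s -0.2428 t 0.5671 z 0.2211 open 0.0464 F [-1.1  0.3 -0.2] tm 10.45
[[-4.082e-01  8.824e-01  2.341e-01]
 [ 7.648e-01  4.705e-01 -4.402e-01]
 [-4.985e-01 -7.000e-04 -8.669e-01]]
[ 0.59398326 -0.1667645   0.22109224]
shift [-0.003 -0.006 -0.09 ] turn [-0.002 -0.002 -0.007] rows>= 0.5
```

View pics/w8.png

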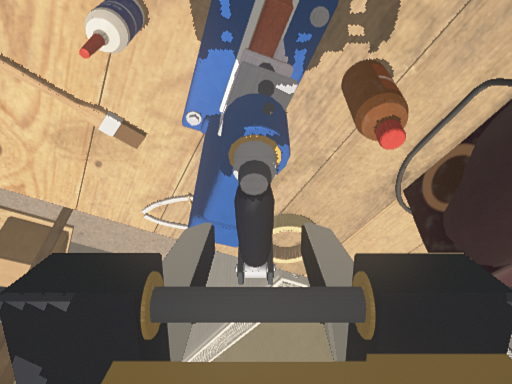

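```bash
python3 -m handwheel '-0.001 -0.002 -0.03 0 0 0; -0.002 -0.004 -0.06 0 0 0; -0.003 -0.006 -0.09 0 0 0; -0.003 -0.006 -0.09 0 0 0'; python3 -m handwheel '0 0 0 0 0 0;0 0 0 0 0 0;0 0 0 0 0 0;0 0 0 0 0 0' 1 5; python3 - <<'E'
from h import *
s=st();print(s["tool_pos"],s["wrist_torque"])
P=wristpose();p,d=robot.read_camera("wrist");cv2.imwrite("pics/w9.png",p[:,:,::-1])
E
```

```text
t: 10.9
tool_pos: [0.5914, -0.1692, 0.191]
orientation: [1.377, 2.292, -0.37]
force: [-0.9, 0.4, 0.1]
opening: 0.0467
t: 11.3
tool_pos: [0.593, -0.1693, 0.1941]
orientation: [1.375, 2.289, -0.368]
force: [0.5, 0.0, 0.7]
opening: 0.0221
s -0.2452 t 0.5658 z 0.1941 open 0.0221 F [0.5 0.  0.7] tm 11.3
[[-4.070e-01  8.829e-01  2.341e-01]
 [ 7.652e-01  4.695e-01 -4.404e-01]
 [-4.987e-01 -1.000e-04 -8.668e-01]]
[ 0.59300013 -0.16927435  0.19410903] [0.14338776 0.06273298 0.06928741]
```

View pics/w9.png

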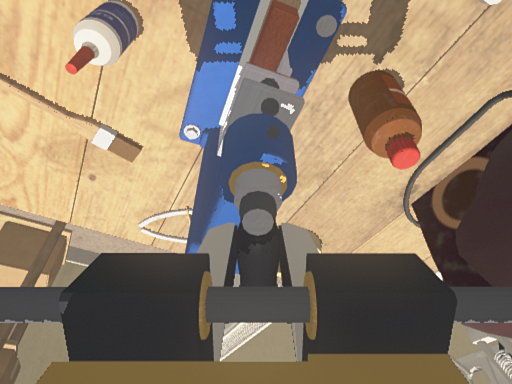

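```bash
python3 - <<'E'
import numpy as np
L=.0613;l=.0092;u=np.array([.471,-.882,0]);z=np.array([0,0,1.])
def tcp(f):
    th=np.radians(30)*(1-min(f,90)/90);f=np.radians(f)
    return L*(-u*np.cos(f)+z*np.sin(f))-l*(z*np.cos(th)-u*np.sin(th)),(30-np.degrees(th))/45*np.array([.882,.471,0])
fs=np.linspace(0,92,16)
for k in range(3):
    p0,r0=tcp(fs[5*k]);out=[]
    for i in range(1,6):
        p,r=tcp(fs[5*k+i]);out.append(" ".join("%.3f"%x for x in np.r_[(p-p0)/.3,r-r0]))
    print("; ".join(out))
E
```

```text
0.000 -0.000 0.021 0.040 0.021 0.000; 0.001 -0.002 0.042 0.080 0.043 0.000; 0.004 -0.007 0.063 0.120 0.064 0.000; 0.007 -0.013 0.083 0.160 0.086 0.000; 0.011 -0.021 0.102 0.200 0.107 0.000
0.005 -0.010 0.018 0.040 0.021 0.000; 0.011 -0.021 0.034 0.080 0.043 0.000; 0.018 -0.034 0.049 0.120 0.064 0.000; 0.026 -0.048 0.062 0.160 0.086 0.000; 0.034 -0.064 0.074 0.200 0.107 0.000
0.009 -0.016 0.009 0.040 0.021 0.000; 0.018 -0.034 0.016 0.080 0.043 0.000; 0.027 -0.051 0.021 0.120 0.064 0.000; 0.037 -0.070 0.024 0.160 0.086 0.000; 0.047 -0.088 0.024 0.187 0.100 0.000
```

```bash
python3 -m handwheel '0 0 0.021 0.04 0.021 0; 0.001 -0.002 0.042 0.08 0.043 0; 0.004 -0.007 0.063 0.12 0.064 0; 0.007 -0.013 0.083 0.16 0.086 0; 0.011 -0.021 0.102 0.2 0.107 0' 1 5; python3 - <<'E'
from h import *
s=st();print(s["tool_pos"],s["wrist_torque"])
P=wristpose();p,d=robot.read_camera("wrist");cv2.imwrite("pics/w10.png",p[:,:,::-1])
E
```

```text
t: 11.85
tool_pos: [0.5959, -0.1747, 0.2241]
orientation: [1.461, 2.434, -0.253]
force: [-0.9, 2.4, -0.3]
opening: 0.0218
s -0.2510 t 0.5679 z 0.2241 open 0.0218 F [-0.9  2.4 -0.3] tm 11.85
[[-0.4435  0.8826  0.1562]
 [ 0.8317  0.4702 -0.2953]
 [-0.334  -0.0011 -0.9426]]
[ 0.59585524 -0.17471557  0.22413388] [0.57151196 0.17572893 0.06141548]
```

View pics/w10.png

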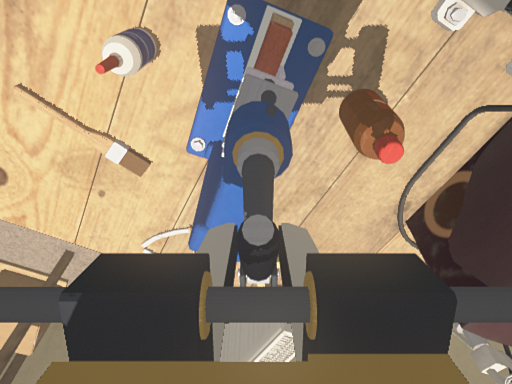

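```bash
python3 -m handwheel '0.005 -0.01 0.018 0.04 0.021 0; 0.011 -0.021 0.034 0.08 0.043 0; 0.018 -0.034 0.049 0.12 0.064 0; 0.026 -0.048 0.062 0.16 0.086 0; 0.034 -0.064 0.074 0.2 0.107 0'; python3 -m handwheel '0.009 -0.016 0.009 0.04 0.021 0; 0.018 -0.034 0.016 0.08 0.043 0; 0.027 -0.051 0.021 0.12 0.064 0; 0.037 -0.07 0.024 0.16 0.086 0; 0.047 -0.088 0.024 0.187 0.1 0'; python3 -m handwheel '0 0 0 0 0 0;0 0 0 0 0 0;0 0 0 0 0 0'; python3 - <<'E'
from h import *
s=st();print(s["tool_pos"],s["wrist_torque"])
p,d=robot.read_camera("wrist");cv2.imwrite("pics/w11.png",p[:,:,::-1])
p,d=robot.read_camera("scene");cv2.imwrite("pics/s11.png",cv2.resize(p[150:290,230:400],None,fx=4,fy=4,interpolation=cv2.INTER_CUBIC)[:,:,::-1])
E
```

```text
t: 12.4
tool_pos: [0.6063, -0.1941, 0.2469]
orientation: [1.543, 2.571, -0.128]
force: [-1.2, 3.9, 2.5]
opening: 0.0219
t: 12.9
tool_pos: [0.621, -0.2214, 0.255]
orientation: [-1.617, -2.693, 0.001]
force: [-0.4, 2.2, 6.2]
opening: 0.0218
t: 13.2
tool_pos: [0.621, -0.2219, 0.2548]
orientation: [1.617, 2.692, -0.003]
force: [0.9, -1.2, 5.3]
opening: 0.0218
s -0.3010 t 0.5867 z 0.2548 open 0.0218 F [ 0.9 -1.2  5.3] tm 13.2
[[-4.696e-01  8.829e-01 -1.000e-04]
 [ 8.829e-01  4.696e-01 -2.100e-03]
 [-1.800e-03 -1.100e-03 -1.000e+00]]
[ 0.62095647 -0.22187221  0.2547619 ] [-0.15184813 -0.0231195  -0.05251975]
```

View pics/w11.png

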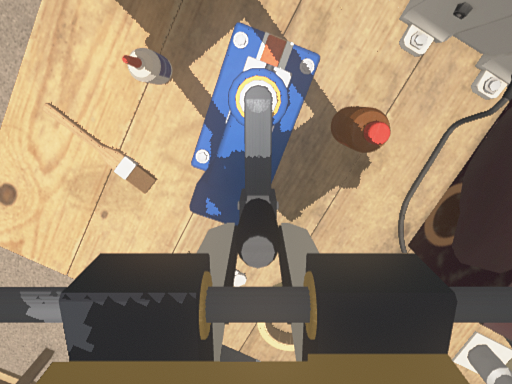

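View pics/s11.png

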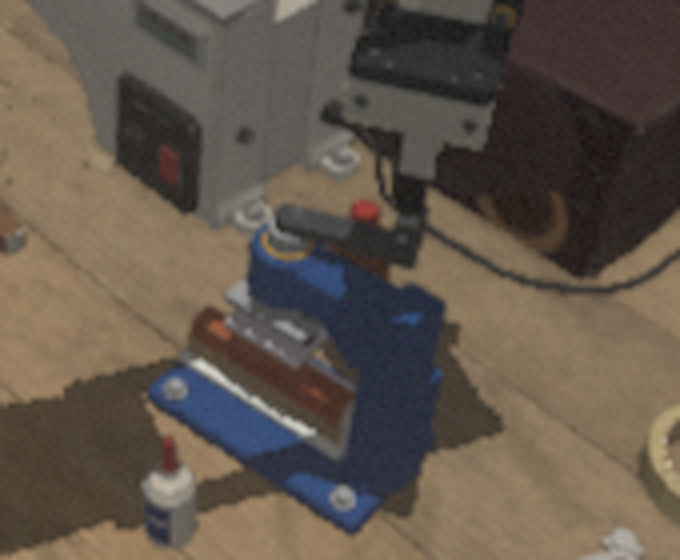

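```bash
python3 -m handwheel '0 0 0 0 0 0;0 0 0 0 0 0;0 0 -0.05 0 0 0; 0 0 -0.1 0 0 0; 0 0 -0.11 0 0 0' 0.3 15; python3 -m handwheel '0 0 0 0 0 0;0 0 0 0 0 0' ; python3 - <<'E'
from h import *
s=st();print(s["tool_pos"],s["wrist_torque"])
p,d=robot.read_camera("wrist");cv2.imwrite("pics/w12.png",p[:,:,::-1])
p,d=robot.read_camera("scene");cv2.imwrite("pics/s12.png",cv2.resize(p[130:270,260:400],None,fx=4,fy=4,interpolation=cv2.INTER_CUBIC)[:,:,::-1])
E
```

```text
t: 13.8
tool_pos: [0.6185, -0.2204, 0.2161]
orientation: [-1.613, -2.687, 0.003]
force: [0.1, 0.2, -0.3]
opening: 0.0325
t: 14.0
tool_pos: [0.6202, -0.2211, 0.2204]
orientation: [-1.616, -2.691, 0.002]
force: [0.8, 0.7, 0.3]
opening: 0.0327
s -0.3002 t 0.5860 z 0.2204 open 0.0327 F [0.8 0.7 0.3] tm 14.0
[[-4.701e-01  8.826e-01 -2.600e-03]
 [ 8.826e-01  4.701e-01  3.000e-04]
 [ 1.500e-03 -2.200e-03 -1.000e+00]]
[ 0.62021171 -0.22111606  0.22041773] [-0.01184664  0.00311437  0.01259908]
```

View pics/w12.png

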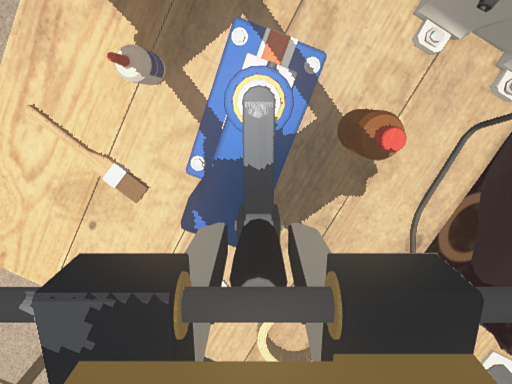

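View pics/s12.png

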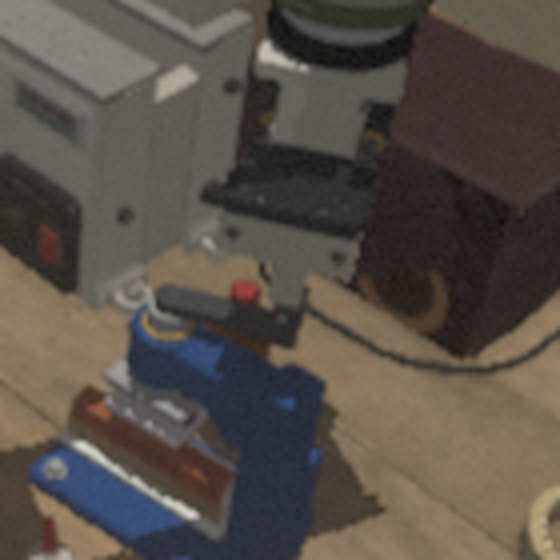

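```bash
python3 - <<'E'
from h import *
P=wristpose()
for z in(.164,.178,.189): print(z,atz("wrist",99,258,z,P))
p,d=robot.read_camera("wrist");C=cloud("wrist",d,P)
pm=p.astype(int)
v,u=np.mgrid[0:384,0:512]
m=(v<150)&(v>60)&(u>215)&(u<300)&(pm[...,0]>pm[...,2]*1.3)&(pm[...,0]>120)&(C[...,2]>.15)&(C[...,2]<.2)
Q=C[m];print(m.sum(),Q[:,2].min(),Q[:,2].max());print(cv2.minEnclosingCircle(Q[:,:2].astype(np.float32)*1000))
w=(v<150)&(v>60)&(u>215)&(u<300)&(C[...,2]>.158)&(C[...,2]<.17)
Q=C[w];print(w.sum(),cv2.minEnclosingCircle(Q[:,:2].astype(np.float32)*1000))
# grip end top
g=(v>210)&(v<290)&(u>238)&(u<282)&(C[...,2]>.275)&(C[...,2]<.3)
Q=C[g];print("grip top",g.sum(),Q.mean(0),cv2.minEnclosingCircle(Q[:,:2].astype(np.float32)*1000))
E
```

```text
0.164 [ 0.58691961 -0.15651479  0.164     ]
0.178 [ 0.58686493 -0.15643223  0.178     ]
0.189 [ 0.58682197 -0.15636735  0.189     ]
512 0.16194268375316304 0.1882157013642035
((587.2066650390625, -157.45657348632812), 16.91813087463379)
2484 ((585.6051635742188, -167.6876678466797), 32.719749450683594)
grip top 1108 [ 0.61487723 -0.20807086  0.28143615] ((616.12890625, -210.1475372314453), 8.039100646972656)
```

```bash
python3 - <<'E'
from h import *
P=wristpose();m=robot.camera_model("wrist");K=m["camera_matrix"];Pi=np.linalg.inv(P)
ax=np.array([.5868,-.1568]);u=np.array([.471,-.882])
for f in(70,75,80,85,90):
    f=np.radians(f);h=ax+u*(.07-.084*np.cos(f));X=np.r_[h,.202+.084*np.sin(f)]
    c=Pi[:3,:3]@X+Pi[:3,3];q=K@c;print(np.degrees(f),X.round(4),(q[:2]/q[2]).round(1))
E
python3 -c "
import cv2;p=cv2.imread('pics/w12.png');cv2.imwrite('pics/w12z.png',cv2.resize(p[190:330,190:330],None,fx=4,fy=4,interpolation=cv2.INTER_CUBIC))"
```

```text
70.0 [ 0.6062 -0.1932  0.2809] [257.7 227.1]
75.0 [ 0.6095 -0.1994  0.2831] [257.7 248.7]
80.0 [ 0.6129 -0.2057  0.2847] [257.7 269.9]
85.0 [ 0.6163 -0.2121  0.2857] [257.7 290.3]
90.0 [ 0.6198 -0.2185  0.286 ] [257.8 309.3]
```

View pics/w12z.png

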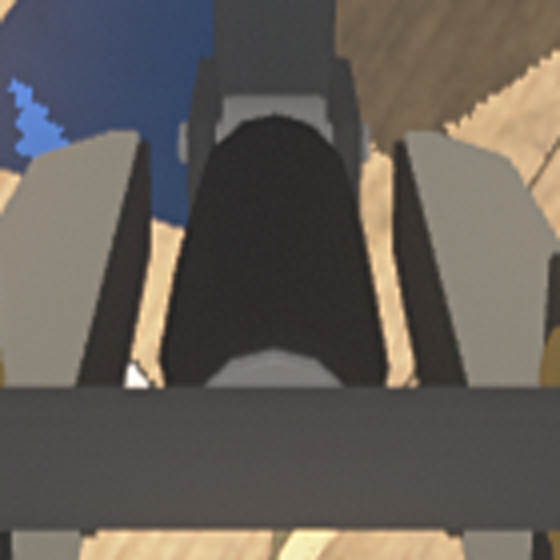

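```bash
python3 -m handwheel '0 0 0 0 0 0;0 0 0 0 0 0;0 0 0 0 0 0;0 0 0 0 0 0' 1 15; cat > circ.py <<'E'
from h import *
import sys
def rows(a0,da,R=.0715,n=5,ax=(.5868,-.1568)):
    s=robot.read_state();p=s["tool_pos"];d=p[:2]-ax;ang=np.degrees(np.arctan2(d[1],d[0]))
    print("meas ang %.1f crank %.1f rad %.4f z %.4f"%(ang,-(ang+82.5),np.hypot(*d),p[2]),"F",s["force"].round(1),"M",s["wrist_torque"].round(2),"t",s["t"],"open",round(s["opening"],4))
    a0=np.radians(a0);P0=R*np.array([np.cos(a0),np.sin(a0)]);o=[]
    for i in range(1,n+1):
        t=a0-np.radians(da*i);q=(R*np.array([np.cos(t),np.sin(t)])-P0)/.3;o.append("%.3f %.3f 0 0 0 0"%tuple(q))
    print("; ".join(o))
E
python3 - <<'E'
from circ import *
for k in range(5): rows(-62.6-75*k,15)
E
```

```text
t: 14.55
tool_pos: [0.6206, -0.2212, 0.2211]
orientation: [-1.616, -2.693, 0.001]
force: [-0.4, -0.2, 1.7]
opening: 0.0215
meas ang -62.3 crank -20.2 rad 0.0727 z 0.2211 F [-0.4 -0.2  1.7] M [-0.01  0.04  0.  ] t 14.55 open 0.0215
-0.059 -0.021 0 0 0 0; -0.120 -0.026 0 0 0 0; -0.182 -0.016 0 0 0 0; -0.238 0.011 0 0 0 0; -0.286 0.051 0 0 0 0
meas ang -62.3 crank -20.2 rad 0.0727 z 0.2211 F [-0.4 -0.2  1.7] M [-0.01  0.04  0.  ] t 14.55 open 0.0215
-0.036 0.051 0 0 0 0; -0.057 0.110 0 0 0 0; -0.062 0.172 0 0 0 0; -0.051 0.233 0 0 0 0; -0.025 0.289 0 0 0 0
meas ang -62.3 crank -20.2 rad 0.0727 z 0.2211 F [-0.4 -0.2  1.7] M [-0.01  0.04  0.  ] t 14.55 open 0.0215
0.040 0.048 0 0 0 0; 0.091 0.083 0 0 0 0; 0.150 0.104 0 0 0 0; 0.212 0.110 0 0 0 0; 0.273 0.099 0 0 0 0
meas ang -62.3 crank -20.2 rad 0.0727 z 0.2211 F [-0.4 -0.2  1.7] M [-0.01  0.04  0.  ] t 14.55 open 0.0215
0.056 -0.026 0 0 0 0; 0.104 -0.066 0 0 0 0; 0.140 -0.117 0 0 0 0; 0.161 -0.176 0 0 0 0; 0.166 -0.238 0 0 0 0
meas ang -62.3 crank -20.2 rad 0.0727 z 0.2211 F [-0.4 -0.2  1.7] M [-0.01  0.04  0.  ] t 14.55 open 0.0215
-0.011 -0.061 0 0 0 0; -0.037 -0.118 0 0 0 0; -0.077 -0.165 0 0 0 0; -0.128 -0.201 0 0 0 0; -0.187 -0.222 0 0 0 0
```

```bash
python3 -m handwheel '-0.059 -0.021 0 0 0 0; -0.12 -0.026 0 0 0 0; -0.182 -0.016 0 0 0 0; -0.238 0.011 0 0 0 0; -0.286 0.051 0 0 0 0'; python3 - <<'E'
from circ import *
rows(-137.6,15)
p,d=robot.read_camera("wrist");cv2.imwrite("pics/w13.png",p[:,:,::-1])
E
```

```text
t: 15.05
tool_pos: [0.5343, -0.206, 0.2209]
orientation: [-1.618, -2.692, 0.001]
force: [5.6, 1.5, 1.6]
opening: 0.0217
meas ang -136.9 crank 54.4 rad 0.0720 z 0.2209 F [5.6 1.5 1.6] M [ 0.36 -0.75 -0.08] t 15.05 open 0.0217
-0.036 0.051 0 0 0 0; -0.057 0.110 0 0 0 0; -0.062 0.172 0 0 0 0; -0.051 0.233 0 0 0 0; -0.025 0.289 0 0 0 0
```

View pics/w13.png

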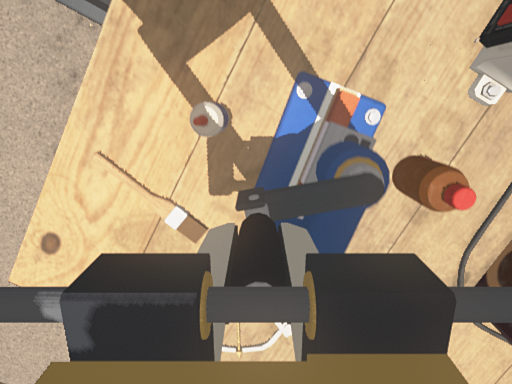

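```bash
python3 -m handwheel '-0.036 0.051 0 0 0 0; -0.057 0.11 0 0 0 0; -0.062 0.172 0 0 0 0; -0.051 0.233 0 0 0 0; -0.025 0.289 0 0 0 0'; python3 - <<'E'
from circ import *
rows(-212.6,15)
E
python3 -m handwheel '0.04 0.048 0 0 0 0; 0.091 0.083 0 0 0 0; 0.15 0.104 0 0 0 0; 0.212 0.11 0 0 0 0; 0.273 0.099 0 0 0 0'; python3 - <<'E'
from circ import *
rows(-287.6,15)
p,d=robot.read_camera("wrist");cv2.imwrite("pics/w14.png",p[:,:,::-1])
E
```

```text
t: 15.6
tool_pos: [0.5292, -0.1202, 0.2213]
orientation: [1.616, 2.689, -0.002]
force: [14.2, -11.1, -5.1]
opening: 0.0215
meas ang 147.5 crank -230.0 rad 0.0682 z 0.2213 F [ 14.2 -11.1  -5.1] M [-1.69 -2.03 -0.06] t 15.6 open 0.0215
0.040 0.048 0 0 0 0; 0.091 0.083 0 0 0 0; 0.150 0.104 0 0 0 0; 0.212 0.110 0 0 0 0; 0.273 0.099 0 0 0 0
t: 16.1
tool_pos: [0.6096, -0.092, 0.2213]
orientation: [1.618, 2.692, -0.008]
force: [-5.0, -12.1, 7.1]
opening: 0.0217
meas ang 70.7 crank -153.2 rad 0.0687 z 0.2213 F [ -5.  -12.1   7.1] M [-1.89  1.14 -0.  ] t 16.1 open 0.0217
0.056 -0.026 0 0 0 0; 0.104 -0.066 0 0 0 0; 0.140 -0.117 0 0 0 0; 0.161 -0.176 0 0 0 0; 0.166 -0.238 0 0 0 0
```

View pics/w14.png

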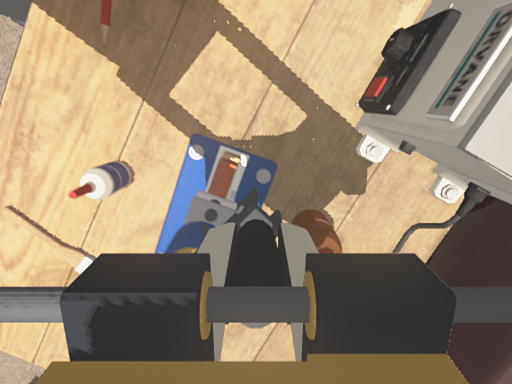

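```bash
cat >> circ.py <<'E'
def rows2(P0,angs,c=(.5873,-.1582),R=.0708):
    o=[]
    for t in np.radians(angs):
        T=np.array(c)+R*np.array([np.cos(t),np.sin(t)]);q=(T-P0)/.3;o.append("%.3f %.3f 0 0 0 0"%tuple(q))
    print("; ".join(o)); return T
E
python3 - <<'E'
from circ import *
P=np.array([.5868,-.1568])+.0715*np.array([np.cos(np.radians(72.4)),np.sin(np.radians(72.4))])
a=72.4
for k in range(6):
    n=5; P=rows2(P,[a-15*i for i in range(1,n+1)]);a-=75;print("end ang",a,"crank",-(a+82.5)+360)
E
```

```text
0.057 -0.033 0 0 0 0; 0.104 -0.073 0 0 0 0; 0.139 -0.123 0 0 0 0; 0.160 -0.181 0 0 0 0; 0.165 -0.243 0 0 0 0
end ang -2.5999999999999943 crank 280.1
-0.011 -0.061 0 0 0 0; -0.037 -0.116 0 0 0 0; -0.077 -0.164 0 0 0 0; -0.127 -0.199 0 0 0 0; -0.185 -0.220 0 0 0 0
end ang -77.6 crank 355.1
-0.061 -0.005 0 0 0 0; -0.122 0.006 0 0 0 0; -0.178 0.032 0 0 0 0; -0.225 0.071 0 0 0 0; -0.260 0.122 0 0 0 0
end ang -152.6 crank 430.1
-0.021 0.058 0 0 0 0; -0.026 0.119 0 0 0 0; -0.015 0.180 0 0 0 0; 0.011 0.236 0 0 0 0; 0.050 0.283 0 0 0 0
end ang -227.6 crank 505.1
0.051 0.035 0 0 0 0; 0.108 0.056 0 0 0 0; 0.170 0.061 0 0 0 0; 0.230 0.051 0 0 0 0; 0.286 0.025 0 0 0 0
end ang -302.6 crank 580.1
0.047 -0.040 0 0 0 0; 0.082 -0.090 0 0 0 0; 0.103 -0.148 0 0 0 0; 0.109 -0.210 0 0 0 0; 0.098 -0.270 0 0 0 0
end ang -377.6 crank 655.1
```

```bash
python3 -m handwheel '0.057 -0.033 0 0 0 0; 0.104 -0.073 0 0 0 0; 0.139 -0.123 0 0 0 0; 0.16 -0.181 0 0 0 0; 0.165 -0.243 0 0 0 0'; python3 -m handwheel '-0.011 -0.061 0 0 0 0; -0.037 -0.116 0 0 0 0; -0.077 -0.164 0 0 0 0; -0.127 -0.199 0 0 0 0; -0.185 -0.22 0 0 0 0';  python3 - <<'E'
from circ import *
rows(0,15)
p,d=robot.read_camera("wrist");cv2.imwrite("pics/w15.png",p[:,:,::-1])
p,d=robot.read_camera("scene");cv2.imwrite("pics/s15.png",cv2.resize(p[150:290,230:400],None,fx=4,fy=4,interpolation=cv2.INTER_CUBIC)[:,:,::-1])
E
```

```text
t: 16.65
tool_pos: [0.6594, -0.1628, 0.2214]
orientation: [-1.615, -2.693, 0.001]
force: [-3.3, 1.7, 3.4]
opening: 0.0213
t: 17.15
tool_pos: [0.6027, -0.2297, 0.2213]
orientation: [-1.618, -2.693, 0.001]
force: [1.4, 2.6, 4.6]
opening: 0.0217
meas ang -77.7 crank -4.8 rad 0.0746 z 0.2213 F [1.4 2.6 4.6] M [ 0.5  -0.31  0.01] t 17.15 open 0.0217
-0.008 -0.062 0 0 0 0; -0.032 -0.119 0 0 0 0; -0.070 -0.169 0 0 0 0; -0.119 -0.206 0 0 0 0; -0.177 -0.230 0 0 0 0
```

View pics/s15.png

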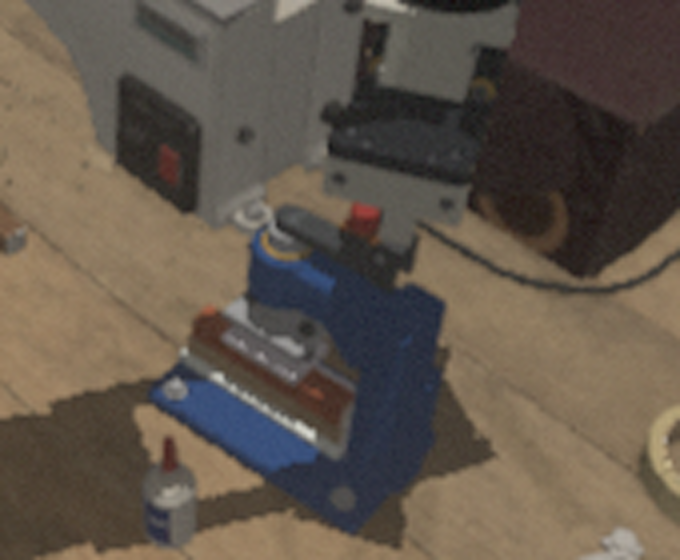

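View pics/w15.png

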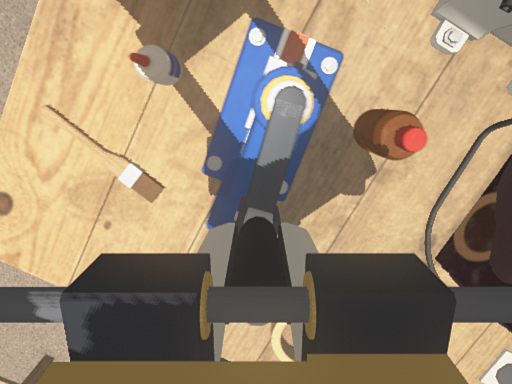

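```bash
python3 -m handwheel '-0.061 -0.005 0 0 0 0; -0.122 0.006 0 0 0 0; -0.178 0.032 0 0 0 0; -0.225 0.071 0 0 0 0; -0.26 0.122 0 0 0 0'; python3 -m handwheel '-0.021 0.058 0 0 0 0; -0.026 0.119 0 0 0 0; -0.015 0.18 0 0 0 0; 0.011 0.236 0 0 0 0; 0.05 0.283 0 0 0 0';  python3 - <<'E'
from circ import *
rows(0,15)
p,d=robot.read_camera("wrist");cv2.imwrite("pics/w16.png",p[:,:,::-1])
p,d=robot.read_camera("scene");cv2.imwrite("pics/s16.png",cv2.resize(p[150:290,230:400],None,fx=4,fy=4,interpolation=cv2.INTER_CUBIC)[:,:,::-1])
E
```

```text
t: 17.75
tool_pos: [0.525, -0.1919, 0.2212]
orientation: [1.618, 2.693, -0.001]
force: [7.1, 1.2, 4.1]
opening: 0.0214
t: 18.25
tool_pos: [0.5409, -0.1074, 0.2212]
orientation: [1.617, 2.692, -0.004]
force: [5.2, -9.4, 1.7]
opening: 0.0215
meas ang 132.9 crank -215.4 rad 0.0675 z 0.2212 F [ 5.2 -9.4  1.7] M [-1.37 -0.68 -0.04] t 18.25 open 0.0215
-0.008 -0.062 0 0 0 0; -0.032 -0.119 0 0 0 0; -0.070 -0.169 0 0 0 0; -0.119 -0.206 0 0 0 0; -0.177 -0.230 0 0 0 0
```

View pics/s16.png

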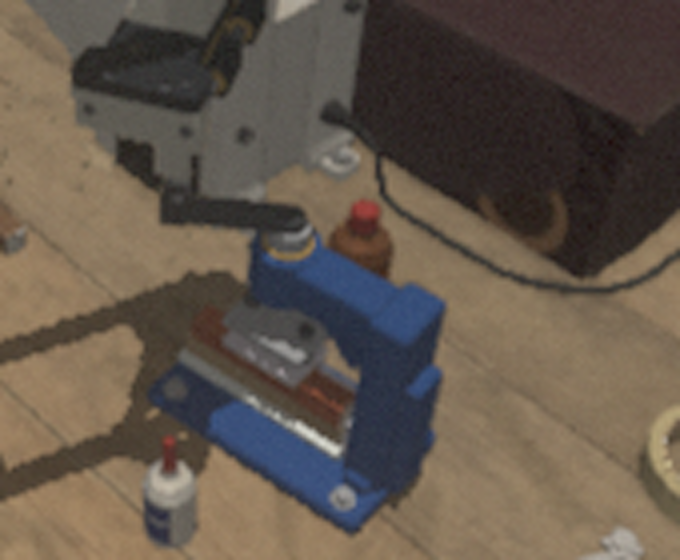

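View pics/w16.png

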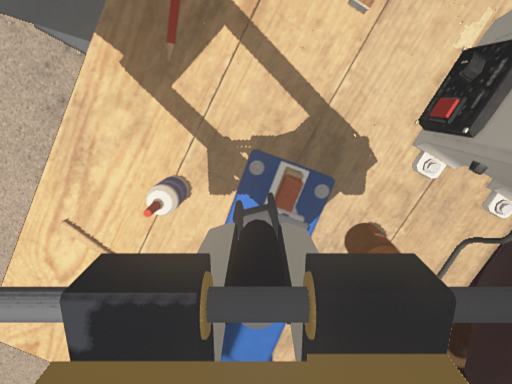

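```bash
python3 -m handwheel '0.051 0.035 0 0 0 0; 0.108 0.056 0 0 0 0; 0.17 0.061 0 0 0 0; 0.23 0.051 0 0 0 0; 0.286 0.025 0 0 0 0'; python3 -m handwheel '0 0 0 0 0 0;0 0 0 0 0 0;0 0 0 0 0 0'; python3 - <<'E'
from circ import *
rows(0,15)
p,d=robot.read_camera("wrist");cv2.imwrite("pics/w17.png",p[:,:,::-1])
p,d=robot.read_camera("scene");np.savez("pics/s17.npz",p=p,d=d);cv2.imwrite("pics/s17.png",cv2.resize(p[150:290,230:400],None,fx=4,fy=4,interpolation=cv2.INTER_CUBIC)[:,:,::-1])
E
```

```text
t: 18.85
tool_pos: [0.6258, -0.1003, 0.221]
orientation: [-1.616, -2.692, 0.006]
force: [-5.9, -6.0, 8.9]
opening: 0.0215
t: 19.15
tool_pos: [0.6259, -0.1007, 0.2211]
orientation: [-1.618, -2.692, 0.004]
force: [-1.4, -4.4, 6.1]
opening: 0.0215
meas ang 55.1 crank -137.6 rad 0.0684 z 0.2211 F [-1.4 -4.4  6.1] M [-0.75  0.31  0.03] t 19.15 open 0.0215
-0.008 -0.062 0 0 0 0; -0.032 -0.119 0 0 0 0; -0.070 -0.169 0 0 0 0; -0.119 -0.206 0 0 0 0; -0.177 -0.230 0 0 0 0
```

View pics/s17.png

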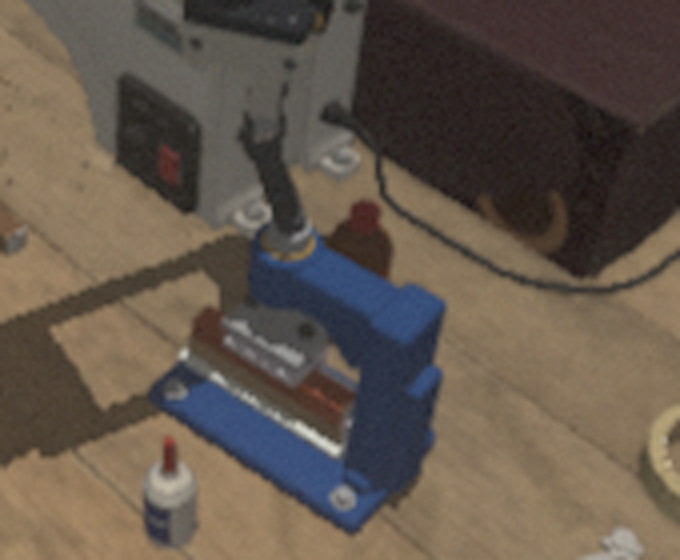

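View pics/w17.png

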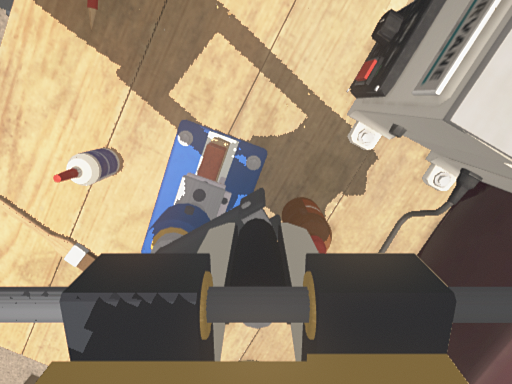

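```bash
python3 -m handwheel '0 0 0 0 0 0;0 0 0 0 0 0;0 0 0.05 0 0 0; 0 0 0.15 0 0 0; 0 0 0.27 0 0 0' 0.2; python3 -m handwheel '0 0 0.1 0 0 0; 0 0.1 0.2 0 0 0; 0 0.2 0.25 0 0 0; 0 0.3 0.25 0 0 0;0 0.4 0.25 0 0 0'; python3 -m handwheel '0 0.1 0 0 0 0;0 0.2 0 0 0 0;0 0.2 0 0 0 0;0 0.2 0 0 0 0'; python3 - <<'E'
from h import *
st()
P=wristpose();p,d=robot.read_camera("wrist");np.savez("pics/w18.npz",p=p,d=d,P=P);cv2.imwrite("pics/w18.png",p[:,:,::-1])
p,d=robot.read_camera("scene");np.savez("pics/s18.npz",p=p,d=d);cv2.imwrite("pics/s18.png",cv2.resize(p[150:290,230:400],None,fx=4,fy=4,interpolation=cv2.INTER_CUBIC)[:,:,::-1])
for q in ["crank_pivot","grip_mid","pad_face"]: print(q,robot.tip_of("scene",q)[:1],robot.tip_of("wrist",q)[:1])
E
```

```text
t: 19.75
tool_pos: [0.6248, -0.0988, 0.3015]
orientation: [-1.614, -2.689, 0.003]
force: [1.4, 0.3, -0.1]
opening: 0.0373
t: 20.25
tool_pos: [0.6258, 0.0219, 0.3788]
orientation: [1.617, 2.694, 0.0]
force: [-0.2, 0.4, 0.2]
opening: 0.0371
t: 20.65
tool_pos: [0.6256, 0.0813, 0.3772]
orientation: [-1.614, -2.693, 0.002]
force: [0.1, -0.6, 0.6]
opening: 0.0373
s -0.0011 t 0.6308 z 0.3772 open 0.0373 F [ 0.1 -0.6  0.6] tm 20.65
[[-4.717e-01  8.818e-01 -1.900e-03]
 [ 8.818e-01  4.717e-01 -1.000e-04]
 [ 8.000e-04 -1.700e-03 -1.000e+00]]
crank_pivot [{'at': [180.5, 295.8], 'conf': 0.9}] []
grip_mid [{'at': [183.2, 179.2], 'conf': 0.66}] []
pad_face [{'at': [241.1, 301.4], 'conf': 0.5}] []
```

View pics/s18.png

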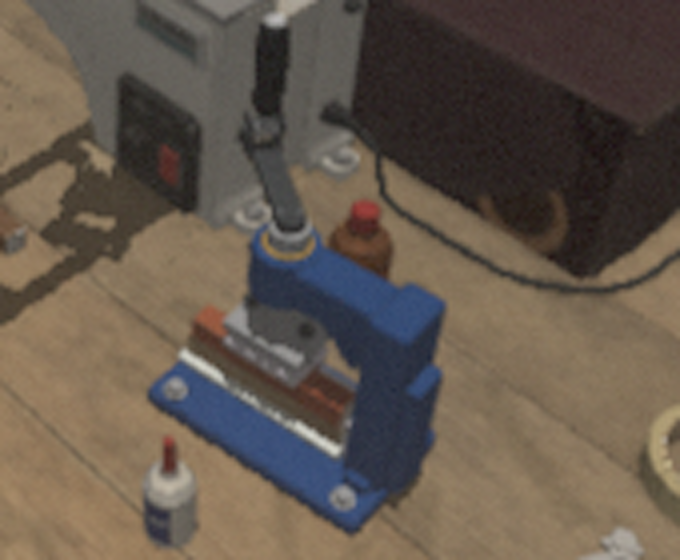

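View pics/w18.png

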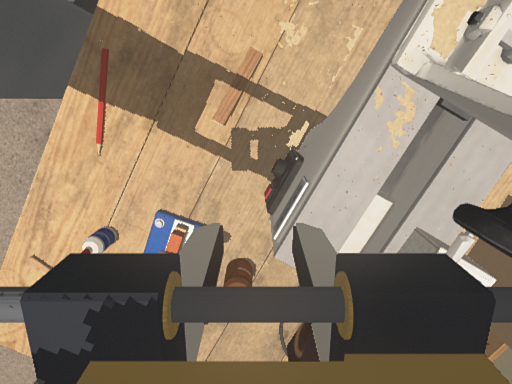

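```bash
python3 - <<'E'
from h import *
np.set_printoptions(precision=4,suppress=True)
ax=np.array([.5868,-.1568])
def an(f,n="scene"):
    z=np.load(f);d=z["d"];C=cloud(n,d);p=z["p"].astype(int)
    X=(C[...,:2]-ax)@(-A[:2]);Y=(C[...,:2]-ax)@B[:2];Z=C[...,2]
    gray=(p.max(-1)-p.min(-1)<35)
    # ram: facing -y side points, |x|<31, y about -21
    m=gray&(abs(X)<.029)&(Y>-.026)&(Y<-.008)&(Z>.045)&(Z<.123)
    print(f,"ram/pad z",m.sum(),Z[m].min() if m.any() else None,np.percentile(Z[m],[5,25,50,75,95]) )
    h=np.histogram(Z[m],bins=np.arange(.045,.125,.005))[0];print(h)
    return C,p,X,Y,Z
an("pics/scene0.npz")
C,p,X,Y,Z=an("pics/s18.npz")
m=(Z>.195)&(np.hypot(C[...,0]-.626,C[...,1]+.10)<.05)
Q=C[m];
for lo in np.arange(.2,.3,.012):
    k=(Q[:,2]>lo)&(Q[:,2]<lo+.012)
    if k.sum()>3: print("grip",lo.round(3),k.sum(),Q[k].mean(0))
red=(p[...,0]>p[...,2]*1.8)&(p[...,0]>p[...,1]*1.5)&(abs(X)<.075)&(abs(Y)<.03)&(Z>.035)&(Z<.075)
print("padauk",red.sum(),X[red].min(),X[red].max(),np.percentile(Y[red],[2,50,98]),np.percentile(Z[red],[2,98]))
mp=(~red)&(p[...,0]>p[...,2]*1.25)&(abs(X)<.075)&(abs(Y)<.03)&(Z>.023)&(Z<.041)
print("maple",mp.sum(),X[mp].min(),X[mp].max(),np.percentile(Y[mp],[2,50,98]))
E
```

```text
pics/scene0.npz ram/pad z 213 0.07745518544980812 [0.0829 0.0889 0.0917 0.1123 0.1146]
[ 0  0  0  0  0  0  2 19 54 34  0  1 18 79  6]
pics/s18.npz ram/pad z 232 0.04500534013090529 [0.0485 0.0698 0.0844 0.0885 0.1023]
[19  5  1 13 24 39  1 16 82 10  6  7  6  3  0]
grip 0.2 54 [ 0.622  -0.1015  0.2062]
grip 0.212 16 [ 0.6192 -0.1042  0.2196]
grip 0.224 29 [ 0.6192 -0.1044  0.23  ]
grip 0.236 28 [ 0.6189 -0.1064  0.2426]
grip 0.248 34 [ 0.6191 -0.1056  0.2542]
grip 0.26 35 [ 0.6191 -0.1053  0.266 ]
grip 0.272 45 [ 0.6196 -0.1041  0.2786]
grip 0.284 19 [ 0.6239 -0.1006  0.2862]
padauk 71 -0.057407614919302276 0.06355537461274101 [-0.0132 -0.0097  0.0033] [0.0458 0.0623]
maple 163 -0.06260145073267617 0.06370260662403096 [-0.0112 -0.0092 -0.0068]
```

```bash
python3 - <<'E'
from h import *
print(robot.close_job()); print(robot.read_state()["t"])
E
```

```text
the job is handed in; nothing more can be done
None
the job is handed in; nothing more can be done
```

I handed the job in at about 21 s of the 72 s. The padauk lies on the maple, the grip stands upright, and the pad should be about 6 mm into its springs. `close_job()` reports no verdict.

- **Padauk:** I picked it up by one end with the tool tilted 30°, slid it in over the maple from the open end of the press, and released it. The wrist camera then put its centre within about 1 mm of the maple's along both axes, parallel, with its top at 59.6 mm. The final scene depth showed the two blanks' sides 0.5 mm apart.
- **Grip:** I swung it up before winding. It measured about 86° afterwards. In the last scene depth its axis stays within 2 mm sideways over the 60 mm of height checked, so it is still upright.
- **Crank:** I wound it clockwise about 600°, to about 578–580° by tool position. The ram dropped about 25 mm, which puts the pad about 6 mm in and gives roughly 16–17 N by the spring data. There is no direct reading of the pad itself or of its force.
- **Forces while winding:** the wrist force peaked at about 18 N in the readings taken. My circle centre was slightly off; I corrected it, and later readings were about 11 N or less.
- **Other things on the bench:** the pictures show the bottles, brush and bystander blanks standing or lying as before. I did not measure their positions again at the end. The arm ended clear of the press.

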